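# Hang a bracket on the curing line and wind it under the lamp hood

## Task

Take the hanger with the bracket from its pick-up stand and hang it on the rail of the curing line, its hook between the two plates of the carriage fork, outside the hood. Let go, then wind the two-handled crank (clockwise draws the carriage under the hood) through as many turns as it takes, until the bracket's lower tip points at the tip of the pointer under the hood, and leave the hanger hanging still. Move the carriage only with the crank, never by pushing it, and leave the can, the bottle and the jar standing where they are.

Things in the scene. Friction and masses are not known exactly. Their poses are not given: they have to be found in the camera images.
- line: The curing line, a grey steel and aluminium frame fixed to the bench. Origin on the bench top below the rail and the crank's middle plane; x away from the robot, y along the rail to the left, z up. Base plate 10 mm thick. In front of the rail a gearbox whose top slopes 30 degrees down towards the robot; the crank turns on that slope, axis at x=-125, y=0 mm, and reaches out to radius 57 mm.
- rail_mid (a point): Middle of the rail's axis: bar of 10 mm diameter along the line's y, 190 mm above the bench, from y=-77 to +207 mm of the line. End posts 10 mm thick reach 6 mm above the axis. A guide bar for the carriage lies 45 mm behind and 40 mm below.
- hood_mouth (a point): Middle of the hood's right edge, on the underside of its roof, above the rail (line y=80 mm). The hood runs 125 mm to the left from here, from 52 mm in front of the rail to 58 mm behind it; roof 12 mm thick, underside 262 mm above the bench; front lip down to 250 mm; open in front and at the ends, closed at the back.
- baffle_top (a point): Middle of the top edge of the light baffle left of the crank: an upright aluminium sheet, 3 mm thick, in the plane y=64 mm of the line, x=-180 to -65 mm, from the bench up to 215 mm. It leaves no room for a gripper's body along the left side of the crank's circle.
- crank (a joint): Angle of the two-handled crank, rad, grows clockwise as seen from the robot and above; 1.4 to 2.4 turns are needed. At 0 handle a is at the upper (far) end of the slope, b at the lower; a quarter turn brings a to the right. One turn moves the carriage 80 mm to the left (+y of the line). It stays where it is left.
- crank_hub (a point): Top of the crank's hub (24 mm diameter) on the crank's axis. z points out along the axis (30 degrees from vertical, leaning to the robot), x along the arm to handle a; turns with the crank. Arm 114 x 16 x 8 mm, its top 4 mm below this point.
- handle_a (a point): Middle of crank handle a: black, freely spinning round grip, 18 to 21 mm diameter, 38 mm long along the crank's axis, 45 mm from that axis; this point is 17 mm further out along the axis than the hub's top. Axes as crank_hub.
- handle_b (a point): Middle of crank handle b, same as a, on the other end of the arm.
- carriage: Dark steel carriage that runs on the guide bar and carries the fork; moved only by the crank. Origin on the rail's axis in the middle of the fork, axes as the line's.
- fork (a point): Middle of the carriage fork, on the rail's axis; axes as the line's. The fork is two upright dark steel plates 4 mm thick, 29 mm apart along the rail, from 22 mm in front of the rail's axis to 44 mm behind it, 10 mm below to 14 mm above it. A cross plate joins them 36 mm behind the rail.
- pointer: Pointer: small dark clamp block (22 x 18 x 16 mm) on the base plate under the hood with an upright steel blade; origin at its foot, 10 mm above the bench; y along the rail.
- pointer_tip (a point): Upper tip of the pointer's blade, 67 mm above its foot.
- stand: Pick-up stand, fixed: foot 90 x 70 mm, back plate 50 mm behind the bar (stand +x), horizontal bar of 10 mm diameter along the stand's y, 190 mm above the bench, held by cheeks 56 mm apart that reach 4 mm above the bar's axis. Origin on the bench below the bar's middle. It and the can may change places.
- hanger: Hanger, 0.15 to 0.31 kg, 172 mm tall. Origin on the bar's axis, y along it. C-shaped steel hook 12 mm wide: inverted V on the bar; long leg in front (-x), short leg behind ending 10 mm below the origin, 24 mm apart; foot below the bar 43 to 48 mm down. To unhook lift 20 to 30 mm, then to -x; hang in reverse. Handle 16 x 16 mm, 11 to 65 mm up. Bracket 50 x 7 mm, 47 to 97 mm down.
- hanger_tip (a point): Lower pointed tip of the bracket, 107 mm below the hanger's origin.
- solvent_can: Flat solvent can, 58 x 95 x 168 mm, upright, bystander; origin under its middle.
- drink_bottle: Drink bottle, 65 mm diameter, 204 mm tall, upright, bystander; origin under its middle.
- small_jar: Small jar with green lid, 46 mm diameter, 106 mm tall, upright, bystander; origin under its middle.

How it is judged:
By the outcome, as a careful person would: the job done as asked, in the order asked, and still so for the second after the job is handed in, with the robot touching nothing.
It also fails if it takes over 72 s, if anything falls off the work surface, if the arm or the gripper's body presses on something with over 40 N, if the wrist force passes 120 N, or if a joint passes its speed limit or range.

## Robot

A 7-joint arm with a two-finger parallel gripper is mounted at the origin on a cart in front of the work surface, level with it; the furniture and walls round the work are solid. World frame = base frame: x ahead of the robot, y to its left, z up, the work surface at z = 0. Lengths are in m, angles in rad, forces in N, time in s.
With the tool pointing down it reaches from about 0.425 to 1.025 m from the base axis. Payload 9.4 kg.
Tool frame: the origin (TCP) lies midway between the tips of the shut fingers; the grasp point (between the pads) lies 19 mm behind it; x points along the fingers, y is the direction in which the jaws open and shut, and the axes are right-handed (so a half turn about x gives the same grasp; the last joint's range is limited). The gripper opens to 93 mm and grips with 3 to 60 N. Pads are 15 mm wide; open, the fingers measure 128 mm over their backs; the gripper's body (75 mm by 188 mm) begins 65 mm behind the grasp point.
Start: joints at [1.079, 0.599, -0.003, 1.599, 0.002, 0.943, -0.08], TCP at [0.292, -0.664, 0.219] pointing down, gripper open.
Joint ranges: [-2.57, 2.57], [-0.35, 1.97], [-1.29, 1.29], [0.11, 2.56], [-1.05, 4.19], [0.11, 1.86], [-2.63, 2.63]. Speed limits (rad/s): [2.22, 2.22, 3.01, 3.01, 3.14, 3.14, 3.14].

## Interface

Orientations are given as a unit quaternion [x, y, z, w].
In Python, from rig import sense, get_image, calibration, close_job, outline_of, mark_of gives the robot as it stands.
- The arm moves only by the shell command python3 -m pendant 'ROWS' [FORCE]. ROWS is JSON, one flat list of numbers, 7 for each row, row after row: the shift along the tool's x, y, z in mm, then the turn, a rotation vector about the tool's x, y, z in degrees, then the closure in counts, from 0 (fully open) to 255 (shut). In form: [x, y, z, wx, wy, wz, claw, x, y, z, wx, wy, wz, claw, ...]. A call has 1 to 12 rows; each row is the pose to reach, as a shift and turn from the pose commanded when the call began, along the tool's axes at that moment; what a row does not reach only later rows make up. A row lasts 1/12 s, in which the tool goes at most 41.7 mm and 7.16 degrees, less where a joint would pass 70% of its speed; a pose out of reach is approached as far as the arm can. A call with a gripper value outside its range is refused whole. The fingers move at their own pace and stop on an object; FORCE is the grip in N (left out, the last holds). Time passes only in rows, so rows that repeat a pose let the fingers close. It gives the time, the measured TCP pose, the force and the opening at its end, in the units of the state.
- sense(): the state, without advancing time (a new reading comes with each control period).
- get_image(name): name is "scene" or "side" or "wrist"; returns the picture (400x640x3 uint8, red, green, blue); there is no depth.
- calibration(name): a dict with "camera_matrix" (3x3 intrinsics, pixels), "world_to_cam" (4x4, takes a point from world to camera coordinates). Camera axes: x right, y down, z forward; pixel columns grow to the right and rows downward; lengths in m; the calibration is good to about 2 mm. A picture is of the moment at which its call begins: read the wrist's pose just before it. calibration takes no time and is no camera call; for the wrist camera it gives the pose at the moment of the call.
- close_job(): hands the job in, once; it reports no verdict.
Trained networks look in the newest picture that a camera, given by its name, has taken for a name from the list of things; names that differ only in an ending like _2 or _b are one class to them, and where a whole thing is asked for, a point or a joint stands for the part that bears it (a point fixed in the world has none). Each returns a list of dicts, best first, with "p" (0 to 1); they miss things now and then, are a little off and sometimes report something else, mostly with a low value. They report only what shows in the picture. A call takes as long as a camera call.
- outline_of(label, camera): "region" (400x640 bool, what is visible of it) and "pixel" ([column, row] in pixels, amid what is visible of it).
- mark_of(label, camera): "pixel" ([column, row] in pixels: a listed point, or the origin of a listed thing).
The state is a dict: "time_s": time; "joint_pos": joint angles; "qd": joint speeds; "tau": joint torques, N m; "tool_pos": TCP position; "ee_rot": TCP orientation; "force": force on the tool from outside, world axes, zero at the start; "torque": the same for the moment, N m; "grip_width": finger opening in m.
Only numpy, scipy, OpenCV 4.12 (cv2) and the standard library are available. Lean on these libraries where they do the work, as an engineer would, in place of code of your own. Each camera call takes 0.05 s, during which the arm holds its last target. There are 200 camera calls.

## Working session

There is one attempt and no reset: what is moved stays moved. The work goes in short steps, Python scripts to look and compute and a shell command to move; the robot and the scene stay as the last step left them, time stands still between calls to the robot, and variables do not carry over. Pictures are saved under pics/ and viewed, about 8 in all and at most 12, crops included, and the job is handed in when it is done.

```bash
ls; mkdir -p pics
cat > h.py <<'E'
import numpy as np, cv2
from scipy.optimize import least_squares
from scipy.spatial.transform import Rotation as R
from rig import sense,get_image,calibration,close_job,outline_of,mark_of
def snap(n,f=None):
    im=get_image(n)
    if f: cv2.imwrite('pics/'+f,im[:,:,::-1])
    return im
def P(n):
    c=calibration(n); return np.array(c['camera_matrix'])@np.array(c['world_to_cam'])[:3]
def tri(obs): # [(P,uv)]
    A=[]
    for p,(u,v) in obs: A+= [u*p[2]-p[0], v*p[2]-p[1]]
    X=np.linalg.svd(np.array(A))[2][-1]; return X[:3]/X[3]
def proj(p,X): q=p@np.append(X,1); return q[:2]/q[2]
def onplane(p,uv,z): # intersect with z
    A=np.array([uv[0]*p[2]-p[0],uv[1]*p[2]-p[1]]); return np.append(np.linalg.solve(A[:,:2],-A[:,2]*z-A[:,3]),z)
E
python3 - <<'E'
from h import *
print(sense())
a=snap('scene','s0.png');b=snap('side','d0.png')
cv2.imwrite('pics/both0.png',cv2.resize(np.vstack([a,b]),(480,600),interpolation=cv2.INTER_AREA)[:,:,::-1])
Ps,Pd=P('scene'),P('side')
for l in ['line','rail_mid','hood_mouth','baffle_top','crank_hub','handle_a','fork','pointer','pointer_tip','stand','hanger','hanger_tip','solvent_can','drink_bottle','small_jar']:
    s=mark_of(l,'scene');d=mark_of(l,'side')
    f=lambda m:[(np.round(x['pixel'],1).tolist(),round(x['p'],2)) for x in m[:3]]
    print(l,f(s),f(d), tri([(Ps,s[0]['pixel']),(Pd,d[0]['pixel'])]).round(4) if s and d else '')
E
```

```text
pics
{'time_s': 0.0, 'joint_pos': array([ 1.0792862 ,  0.60015601, -0.00251784,  1.60011402,  0.00179237,
        0.9429002 , -0.07977865]), 'qd': array([-0.00107517, -0.00217419, -0.00016835, -0.00057962, -0.00049146,
        0.00022019,  0.00017476]), 'tau': array([ 1.12210731e-03, -7.65055990e+01,  1.49743214e+00, -2.52352148e+01,
       -5.23791835e-02,  1.68557174e-02,  1.46789143e-04]), 'tool_pos': array([ 0.29196248, -0.66308486,  0.21774368]), 'ee_rot': array([-0.69178141, -0.14615857,  0.69211517, -0.14509562]), 'force': array([-0.72640543, -0.59585955, -0.14352965]), 'torque': array([ 0.01172418, -0.02193416,  0.02862613]), 'grip_width': 0.09301966142722913}
line [([272.3, 225.5], 0.62)] [([234.9, 254.5], 0.62), ([263.0, 257.1], 0.59)] [ 0.6485  0.2367 -0.0391]
rail_mid [([241.3, 181.6], 0.63), ([227.1, 155.6], 0.5)] [([253.2, 189.9], 0.95), ([265.4, 257.0], 0.68)] [0.5901 0.3238 0.1889]
hood_mouth [([270.6, 167.0], 0.65), ([327.6, 237.1], 0.36)] [([242.5, 158.5], 0.69)] [0.61   0.2556 0.2056]
baffle_top [([275.8, 211.6], 0.72), ([258.3, 313.1], 0.53)] [([307.5, 183.0], 0.9
[... 500 characters left out ...]
0.3797 0.0134]
pointer_tip [([285.8, 241.3], 0.69), ([221.5, 227.8], 0.62)] [([237.4, 255.1], 0.51)] [ 0.6242  0.231  -0.0545]
stand [([384.7, 218.1], 0.63)] [([343.6, 214.0], 0.79)] [0.4444 0.0409 0.0064]
hanger [([398.7, 161.1], 0.57)] [([345.2, 143.7], 0.67)] [0.4461 0.0353 0.1925]
hanger_tip [([272.8, 228.6], 0.72), ([390.2, 194.6], 0.63)] [([346.6, 186.6], 0.89), ([344.4, 216.0], 0.31)] [0.4145 0.3702 0.2396]
solvent_can [([258.9, 314.5], 0.77)] [([320.0, 311.7], 0.79)] [ 0.4343  0.4126 -0.009 ]
drink_bottle [([348.8, 193.8], 0.64), ([221.3, 227.0], 0.51)] [([346.0, 146.6], 0.31)] [0.4186 0.208  0.2405]
small_jar [([378.4, 266.5], 0.88)] [([371.7, 243.9], 0.8)] [ 0.3639  0.1371 -0.0151]
```

View pics/s0.png

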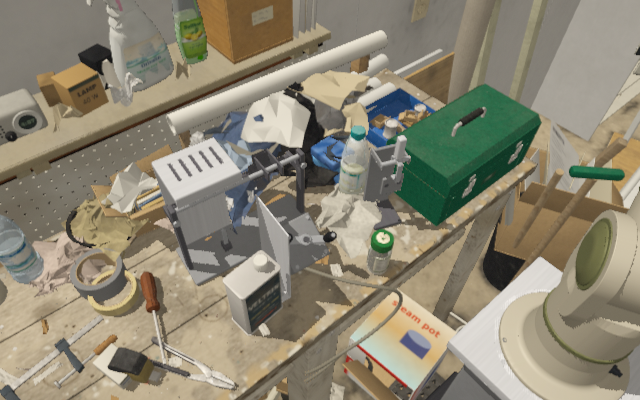

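View pics/d0.png

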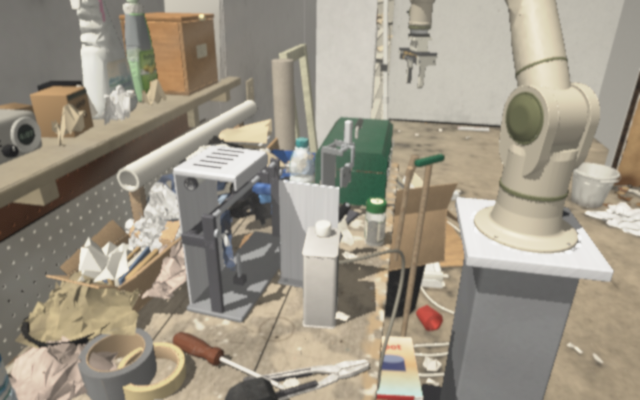

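```bash
cat >> h.py <<'E'
def tool():
    s=sense(); return np.array(s['tool_pos']),R.from_quat(s['ee_rot']).as_matrix()
def rel(p,Rm=None): # print row (mm, deg) to reach TCP p with rotation Rm
    t,T=tool(); Rm=T if Rm is None else Rm
    return (T.T@(np.array(p)-t)*1000).round(1),np.degrees(R.from_matrix(T.T@Rm).as_rotvec()).round(1)
E
python3 - <<'E'
from h import *
t,T=tool(); print(T.round(3))
W=np.array(calibration('wrist')['world_to_cam']);C=np.linalg.inv(W)
print('cam pos in tool',(T.T@(C[:3,3]-t)).round(3)); print('cam axes in tool',(T.T@C[:3,:3]).round(3))
print(calibration('wrist')['camera_matrix'])
print(rel([0.42,-0.1,0.40]))
for l in ['crank_hub','handle_a']:
  pass
E
```

```text
[[-0.     0.403 -0.915]
 [-0.    -0.915 -0.403]
 [-1.     0.     0.   ]]
cam pos in tool [-0.165  0.    -0.076]
cam axes in tool [[ 0.    -0.266  0.964]
 [ 1.    -0.    -0.001]
 [ 0.     0.964  0.266]]
[[304.36652412   0.         315.0733652 ]
 [  0.         304.36652412 194.49114028]
 [  0.           0.           1.        ]]
(array([-181.4, -464.2, -344.1]), array([0., 0., 0.]))
```

Run:
```python
from h import *
T1=np.array([[0,0,-1],[0,-1,0],[-1,0,0]]).astype(float)
print(rel([0.58,0.13,0.45],T1))
```

```text
(array([-231.4, -610.2, -583.2]), array([23.8,  0. , -0. ]))
```

```bash
python3 -m pendant '[-120,-60,-60,4,0,0,0,-230,-180,-180,8,0,0,0,-231,-300,-300,14,0,0,0,-231,-450,-430,20,0,0,0,-231,-610,-583,23.8,0,0,0,-231,-610,-583,23.8,0,0,0,-231,-610,-583,23.8,0,0,0,-231,-610,-583,23.8,0,0,0,-231,-610,-583,23.8,0,0,0,-231,-610,-583,23.8,0,0,0,-231,-610,-583,23.8,0,0,0,-231,-610,-583,23.8,0,0,0]'
python3 - <<'E'
from h import *
T1=np.array([[0,0,-1],[0,-1,0],[-1,0,0]]).astype(float)
print(rel([0.58,0.13,0.45],T1))
E
```

```text
time_s: 2.6
tool_pos: [0.4504, -0.2289, 0.3743]
ee_rot: [0.707, -0.0, -0.707, -0.0]
force: [0.4, -0.7, -0.2]
grip_width: 0.0931
(array([ -75.8, -359. , -129.4]), array([-0., -0., -0.]))
```

```bash
python3 -m pendant '[-76,-359,-129,0,0,0,0,-76,-359,-129,0,0,0,0,-76,-359,-129,0,0,0,0,-76,-359,-129,0,0,0,0,-76,-359,-129,0,0,0,0,-76,-359,-129,0,0,0,0,-76,-359,-129,0,0,0,0,-76,-359,-129,0,0,0,0,-76,-359,-129,0,0,0,0,-76,-359,-129,0,0,0,0,-76,-359,-129,0,0,0,0,-76,-359,-129,0,0,0,0]'
python3 - <<'E'
from h import *
import pickle
im=snap('wrist','w0.png'); Pw=P('wrist'); Ps,Pd=P('scene'),P('side')
print(sense()['tool_pos'])
f=lambda m:[(np.round(x['pixel'],1).tolist(),round(x['p'],2)) for x in m[:3]]
D={}
for l in ['line','rail_mid','hood_mouth','baffle_top','crank_hub','handle_a','fork','pointer_tip','stand','hanger','hanger_tip','drink_bottle','small_jar','solvent_can']:
    D[l]=mark_of(l,'wrist'); print(l,f(D[l]))
pickle.dump((Pw,D),open('w0.pkl','wb'))
E
```

```text
time_s: 3.6
tool_pos: [0.5793, 0.1282, 0.4491]
ee_rot: [-0.707, -0.0, 0.707, -0.0]
force: [0.3, -1.0, -0.5]
grip_width: 0.0929
[0.57920026 0.12686517 0.44912199]
line [([247.2, 144.4], 0.97)]
rail_mid [([174.3, 152.5], 0.61)]
hood_mouth [([133.3, 159.0], 0.87)]
baffle_top [([168.3, 241.5], 0.68)]
crank_hub [([231.6, 228.4], 0.63), ([187.9, 136.9], 0.33)]
handle_a [([203.8, 227.2], 0.95), ([256.8, 245.7], 0.55)]
fork [([226.3, 154.8], 0.86), ([363.1, 223.1], 0.35)]
pointer_tip [([172.8, 140.6], 0.55), ([230.6, 226.5], 0.51)]
stand [([354.5, 208.9], 0.93), ([223.9, 156.0], 0.65), ([169.3, 242.5], 0.24)]
hanger [([375.1, 250.2], 0.73), ([303.5, 248.2], 0.6)]
hanger_tip [([363.7, 226.4], 0.88)]
drink_bottle [([352.6, 159.5], 0.69), ([249.6, 142.2], 0.41)]
small_jar [([299.8, 246.3], 0.56)]
solvent_can [([181.5, 214.4], 0.94), ([175.5, 150.8], 0.75), ([221.5, 157.2], 0.57)]
```

View pics/w0.png

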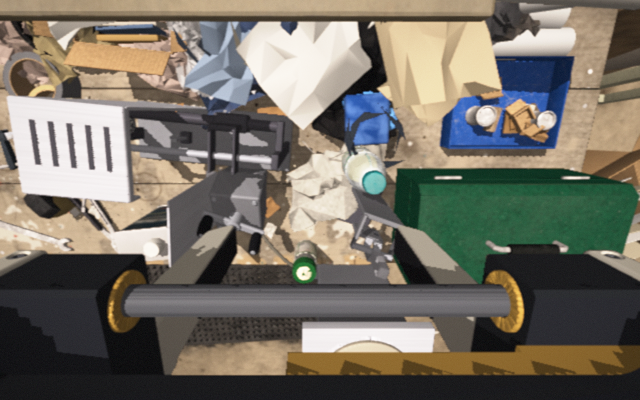

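```bash
cat > fit.py <<'E'
from h import *
import pickle
Pw,D=pickle.load(open('w0.pkl','rb')); Ps,Pd=P('scene'),P('side')
M={'line':(0,0,0),'rail_mid':(0,65,190),'hood_mouth':(0,80,262),'baffle_top':(-122.5,64,215)}
ob=[('line',Pw,(247.2,144.4)),('rail_mid',Pw,(174.3,152.5)),('hood_mouth',Pw,(133.3,159)),('baffle_top',Pw,(168.3,241.5)),
('line',Ps,(272.3,225.5)),('rail_mid',Ps,(241.3,181.6)),('baffle_top',Ps,(275.8,211.6)),
('rail_mid',Pd,(253.2,189.9)),('baffle_top',Pd,(307.5,183)),('hood_mouth',Pd,(242.5,158.5))]
def X(q,m): c,s=np.cos(q[2]),np.sin(q[2]); m=np.array(m)/1000; return np.array([q[0]+c*m[0]-s*m[1],q[1]+s*m[0]+c*m[1],m[2]])
r=least_squares(lambda q:np.concatenate([proj(p,X(q,M[n]))-uv for n,p,uv in ob]),[.59,.25,0],loss='soft_l1')
print(r.x.round(4))
for n,p,uv in ob: print(n,(proj(p,X(r.x,M[n]))-uv).round(1))
print('fork',tri([(Pw,(226.3,154.8)),(Ps,(271.3,166.9)),(Pd,(261,174))]).round(4))
print('stand',tri([(Pw,(354.5,208.9)),(Ps,(384.7,218.1)),(Pd,(343.6,214))]).round(4))
print('hang',tri([(Pw,(375.1,250.2)),(Ps,(398.7,161.1)),(Pd,(345.2,143.7))]).round(4))
print('tip',tri([(Pw,(363.7,226.4)),(Ps,(390.2,194.6)),(Pd,(346.6,186.6))]).round(4))
print('ptip',tri([(Ps,(221.5,227.8)),(Pd,(237.4,255.1))]).round(4))
print('hub',tri([(Pw,(231.6,228.4)),(Ps,(300.4,240.8))]).round(4))
print('ha',tri([(Pw,(203.8,227.2)),(Ps,(287.5,240.5))]).round(4),tri([(Pw,(256.8,245.7)),(Ps,(329.6,238.3))]).round(4))
E
python3 fit.py
```

```text
[ 0.5913  0.2596 -0.0986]
line [ 1.9 -1. ]
rail_mid [-0.3  0.6]
hood_mouth [0.1 1.2]
baffle_top [ 0.8 -0.2]
line [0.7 0.9]
rail_mid [-1.   0.2]
baffle_top [-3.9  2.4]
rail_mid [-6.5 -3.2]
baffle_top [ 0.7 -0.6]
hood_mouth [-1.6 -5.3]
fork [0.5938 0.2513 0.1884]
stand [0.4466 0.0403 0.0044]
hang [0.4469 0.035  0.1917]
tip [0.4439 0.0366 0.0836]
ptip [0.606  0.3786 0.0728]
hub [0.4565 0.2817 0.1074]
ha [0.4619 0.3146 0.1311] [0.423  0.2354 0.112 ]
```

```bash
python3 -m pendant '[0,30,40,0,0,0,0,40,60,80,0,0,0,0,89,92,132,0,0,0,0,89,92,132,0,0,0,0,89,92,132,0,0,0,0,89,92,132,0,0,0,0]'
python3 - <<'E'
from h import *
im=snap('wrist','w1.png'); Pw=P('wrist'); Ps=P('scene');Pd=P('side')
print(sense()['tool_pos'])
f=lambda m:[(np.round(x['pixel'],1).tolist(),round(x['p'],2)) for x in m[:3]]
for l in ['hanger','hanger_tip','stand']:
    m=mark_of(l,'wrist'); print(l,f(m))
    for x in m[:2]: print(onplane(Pw,x['pixel'],{'hanger':.19,'hanger_tip':.083,'stand':0}[l]).round(4))
import pickle
for l in ['hanger','stand']:
    o=outline_of(l,'wrist'); print([(x['p'],x['region'].sum(),x['pixel']) for x in o[:2]])
    reg=o[0]['region'].astype(np.uint8); c=cv2.findContours(reg,0,2)[0]; cv2.drawContours(im,c,-1,(255,0,0),1)
cv2.imwrite('pics/w1c.png',cv2.resize(im[100:400,200:540],None,fx=2,fy=2,interpolation=cv2.INTER_CUBIC)[:,:,::-1])
E
```

```text
time_s: 4.85
tool_pos: [0.4427, 0.0334, 0.3581]
ee_rot: [-0.705, 0.002, 0.709, 0.0]
force: [0.2, 0.9, 0.5]
grip_width: 0.093
[0.44548103 0.03495403 0.35986069]
hanger [([309.7, 173.0], 0.74)]
[0.4532 0.0416 0.19  ]
hanger_tip [([311.4, 159.6], 0.64), ([167.1, 181.3], 0.53)]
[0.4514 0.041  0.083 ]
[0.4195 0.2561 0.083 ]
stand [([307.5, 150.6], 0.89)]
[0.4539 0.0486 0.    ]
[(0.8, np.int64(839), [311.0, 169.6])]
[(0.72, np.int64(2280), [321.7, 144.3])]
```

View pics/w1c.png

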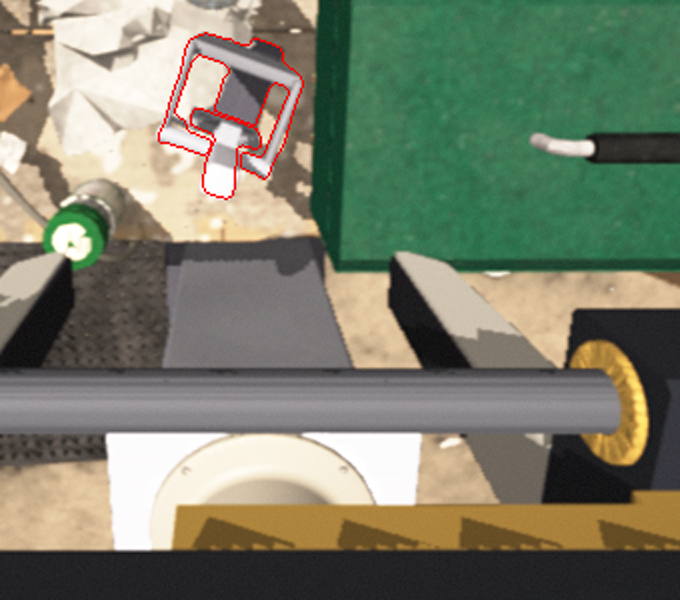

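Run:
```python
from h import *
Pw=P('wrist')
g=lambda c,z:onplane(Pw,(200+c[0]/2,100+c[1]/2),z)[:2]
ang=lambda a,b:np.degrees(np.arctan2(*(b-a)[::-1]))
L0,L1=g((163,138),.194),g((192,40),.194);R0,R1=g((265,175),.194),g((300,85),.194)
print(L0,L1,R0,R1); print('x dirs',ang(L0,L1),ang(R0,R1),'y dirs',ang(R0,L0)-90,ang(R1,L1)-90)
print('bar mid front',(L0+R0)/2)
print('handle top corners',[g(c,.255).round(4) for c in [(203,193),(234,198)]])
im=cv2.imread('pics/w1.png')[140:205,270:360]
cv2.imwrite('pics/w1z.png',cv2.resize(im,None,fx=8,fy=8,interpolation=cv2.INTER_CUBIC))
```

```text
[0.46192918 0.07506736] [0.51469812 0.05811841] [0.44081439 0.01822974] [4.91024836e-01 4.10972018e-05]
x dirs -17.80658871303663 -19.912831220808634 y dirs -20.379687071279463 -22.176633831360064
bar mid front [0.45137178 0.04664855]
handle top corners [array([0.4474, 0.0504]), array([0.445, 0.036])]
```

View pics/w1z.png

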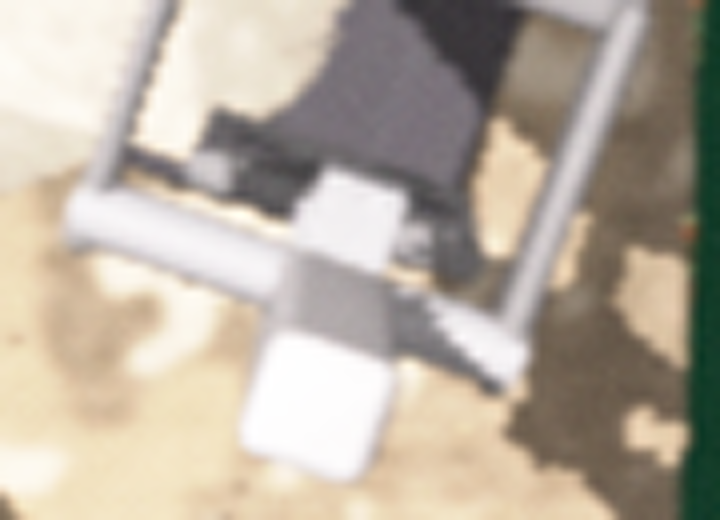

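Run:
```python
from h import *
Pw=P('wrist')
g=lambda c,z:onplane(Pw,(270+c[0]/8,140+c[1]/8),z)[:2]
ang=lambda a,b:np.degrees(np.arctan2(*(b-a)[::-1]))
c=[g(k,.255) for k in [(250,330),(394,352),(368,480),(236,450)]]
print(np.round(c,4),np.mean(c,0).round(4)); print('x',ang(c[3],c[0]),ang(c[2],c[1]),'y',ang(c[1],c[0])-90,ang(c[2],c[3])-90)
a,b=g((75,215),.19),g((520,365),.19);print('bar',a,b,(a+b)/2,ang(b,a)-90)
yaw=np.radians(-19);m=np.mean(c,0)
for yd in(-19,-14,-109+180):
  y=np.radians(yd); cx,cy=np.array([np.cos(y),np.sin(y),0]),np.array([-np.sin(y),np.cos(y),0])
  T=np.array([[0,0,-1],-cy,-cx]); T=np.c_[[0,0,-1],-cy,-cx]
  print(yd,rel([m[0],m[1],.222],T))
```

```text
[[0.4619 0.0504]
 [0.4594 0.034 ]
 [0.4441 0.0369]
 [0.4477 0.0522]] [0.4533 0.0434]
x -7.177189949375269 -10.987391704290028 y -8.902484155516191 -13.307530960279962
bar [0.463595   0.07782795] [0.44201474 0.01518654] [0.45280487 0.04650725] -19.009070038603824
-19 (array([139.2,  -6.4,  -4.4]), array([19. , -0.1,  0. ]))
-14 (array([139.2,  -6.4,  -4.4]), array([14. , -0.1,  0. ]))
71 (array([139.2,  -6.4,  -4.4]), array([-71. ,  -0.1,  -0. ]))
```

```bash
python3 -m pendant '[0,-7,-5,7,0,0,110,0,-7,-5,14,0,0,110,40,-7,-5,16,0,0,110,80,-7,-5,16,0,0,110,110,-7,-5,16,0,0,110,141,-7,-5,16,0,0,110,141,-7,-5,16,0,0,110,141,-7,-5,16,0,0,110]'
python3 - <<'E'
from h import *
s=sense();print(s['tool_pos'],s['force'],s['grip_width'])
im=snap('wrist')
cv2.imwrite('pics/w2.png',im[100:360,180:460,::-1])
E
```

```text
time_s: 5.82
tool_pos: [0.4524, 0.0436, 0.2191]
ee_rot: [-0.699, 0.099, 0.701, 0.098]
force: [-0.3, 0.4, 0.4]
grip_width: 0.0529
[0.45244165 0.04356945 0.21907635] [-0.2545504   0.38271693  0.40713727] 0.052934361924567554
```

View pics/w2.png

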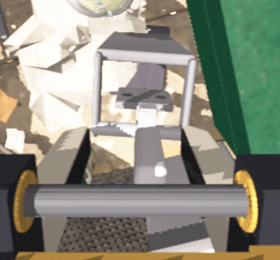

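```bash
python3 -m pendant '[0,4,0,0,0,0,140,0,4,0,0,0,0,200,0,4,0,0,0,0,255,0,4,0,0,0,0,255,0,4,0,0,0,0,255,0,4,0,0,0,0,255]' 35; python3 -m pendant '[-6,4,0,0,0,0,255,-13,4,0,0,0,0,255,-20,4,0,0,0,0,255,-26,4,0,0,0,0,255,-26,4,0,0,0,0,255]'
python3 - <<'E'
from h import *
t,T=tool();print(t,np.degrees(np.arctan2(T[1,2],T[0,2])),sense()['grip_width'],T.round(3).tolist())
im=snap('wrist');cv2.imwrite('pics/w3.png',im[:,:,::-1])
d=snap('side');sc=snap('scene')
a=cv2.resize(d[90:290,160:420],(780,600));cv2.imwrite('pics/d3.png',a[:,:,::-1])
Ps,Pd=P('scene'),P('side')
for l in ['hanger','hanger_tip']:
  s=mark_of(l,'scene');e=mark_of(l,'side')
  print(l,[(x['pixel'],x['p']) for x in s[:2]],[(x['pixel'],x['p']) for x in e[:2]],[tri([(Ps,x['pixel']),(Pd,y['pixel'])]).round(4).tolist() for x in s[:2] for y in e[:2]])
E
```

```text
time_s: 6.37
tool_pos: [0.4514, 0.0391, 0.2199]
ee_rot: [0.7, -0.099, -0.7, -0.099]
force: [-0.2, -2.9, 2.4]
grip_width: 0.0179
time_s: 6.78
tool_pos: [0.4508, 0.0356, 0.247]
ee_rot: [0.701, -0.098, -0.699, -0.099]
force: [0.3, 0.3, -1.9]
grip_width: 0.0159
[0.45084952 0.0355815  0.24698925] 163.96185680835734 0.015856135976643797 [[0.002, -0.276, -0.961], [0.0, -0.961, 0.276], [-1.0, -0.001, -0.002]]
hanger [([401.8, 149.6], 0.81)] [([347.1, 133.4], 0.7), ([239.3, 283.2], 0.24)] [[0.4456, 0.0308, 0.2191], [1.3395, -1.2905, -1.2466]]
hanger_tip [([391.2, 186.9], 0.96)] [] []
```

View pics/d3.png

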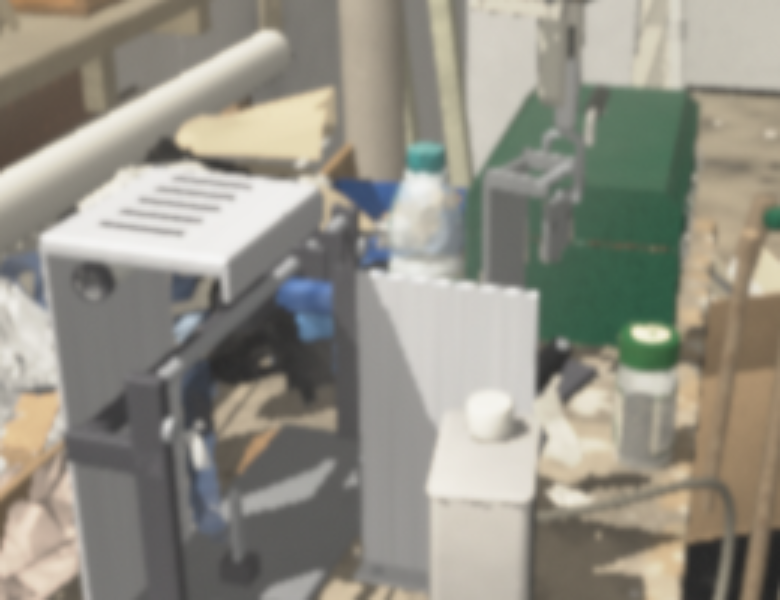

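```bash
python3 -m pendant '[0,0,15,0,0,0,255,0,1,30,0,0,0,255,0,1,42,0,0,0,255,0,1,42,0,0,0,255,0,1,42,0,0,0,255,0,1,42,0,0,0,255]'
python3 - <<'E'
from h import *
d=snap('side','d4.png');sc=snap('scene');w=snap('wrist')
t,T=tool();print(t,T.round(3).tolist(),sense()['force'])
Ps,Pd=P('scene'),P('side')
f=lambda s:[(x['pixel'],round(x['p'],2)) for x in s[:2]]
for l in ['hanger','hanger_tip']:
  s=mark_of(l,'scene');e=mark_of(l,'side');print(l,f(s),f(e),f(mark_of(l,'wrist')),[tri([(Ps,x['pixel']),(Pd,y['pixel'])]).round(4).tolist() for x in s[:2] for y in e[:2]])
v=np.hstack([cv2.resize(d[110:220,310:390],(400,550)),cv2.resize(sc[120:230,350:430],(400,550))])
cv2.imwrite('pics/v4.png',v[:,:,::-1])
E
```

```text
time_s: 7.63
tool_pos: [0.4103, 0.0461, 0.2457]
ee_rot: [0.701, -0.098, -0.7, -0.099]
force: [-1.0, -0.4, -1.3]
grip_width: 0.0158
[0.41019266 0.04601273 0.24551608] [[0.0, -0.277, -0.961], [0.0, -0.961, 0.277], [-1.0, -0.0, -0.0]] [-0.10170819  0.03522715 -1.82607419]
hanger [([408.8, 166.2], 0.6)] [([364.2, 138.3], 0.67)] [([316.5, 231.1], 0.86)] [[0.403, 0.055, 0.2182]]
hanger_tip [([275.5, 214.5], 0.65), ([400.6, 199.5], 0.61)] [([360.8, 180.0], 0.81), ([260.5, 176.6], 0.71)] [] [[0.4026, 0.3676, 0.2645], [0.5384, 0.3106, 0.1855], [0.4066, 0.0491, 0.1101], [0.5853, -0.0474, 0.013]]
```

View pics/v4.png

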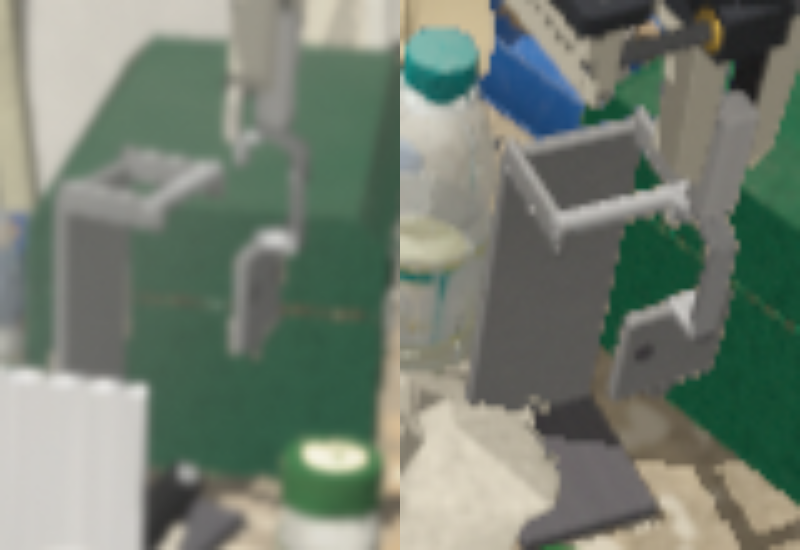

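```bash
python3 -m pendant '[-40,0,0,0,0,0,255,-80,0,0,0,0,0,255,-120,-10,0,0,0,0,255,-150,-40,-5,-2,0,0,255,-155,-80,-10,-4,0,0,255,-155,-118,-15,-6,0,0,255,-155,-156,-20,-8,0,0,255,-155,-194,-25,-10,0,0,255,-155,-222,-30,-10.4,0,0,255,-155,-222,-30,-10.4,0,0,255,-155,-222,-30,-10.4,0,0,255]'
python3 - <<'E'
from h import *
import pickle
t,T=tool();print(t,T.round(3).tolist())
Pw=P('wrist');im=snap('wrist','w5.png')
D={}
f=lambda s:[(np.round(x['pixel'],1).tolist(),round(x['p'],2)) for x in s[:3]]
for l in ['line','rail_mid','hood_mouth','baffle_top','crank_hub','handle_a','fork','pointer_tip','hanger_tip']:
  D[l]=mark_of(l,'wrist');print(l,f(D[l]))
pickle.dump((Pw,D),open('w5.pkl','wb'))
E
```

```text
time_s: 9.0
tool_pos: [0.4996, 0.2524, 0.3995]
ee_rot: [-0.706, 0.034, 0.707, 0.034]
force: [0.0, -1.2, -2.6]
grip_width: 0.0161
[0.49959584 0.25235509 0.39950942] [[-0.002, -0.096, -0.995], [-0.0, -0.995, 0.096], [-1.0, 0.0, 0.002]]
line [([304.3, 99.9], 0.74), ([272.4, 193.3], 0.49)]
rail_mid [([246.5, 97.1], 0.81)]
hood_mouth [([211.3, 91.9], 0.56)]
baffle_top [([303.7, 101.2], 0.74), ([246.4, 200.2], 0.56)]
crank_hub []
handle_a [([330.1, 208.4], 0.83), ([273.1, 191.3], 0.77), ([305.1, 100.4], 0.19)]
fork [([305.5, 95.6], 0.71)]
pointer_tip [([304.0, 94.8], 0.66), ([226.3, 102.8], 0.61)]
hanger_tip [([314.6, 188.4], 0.71)]
```

View pics/w5.png

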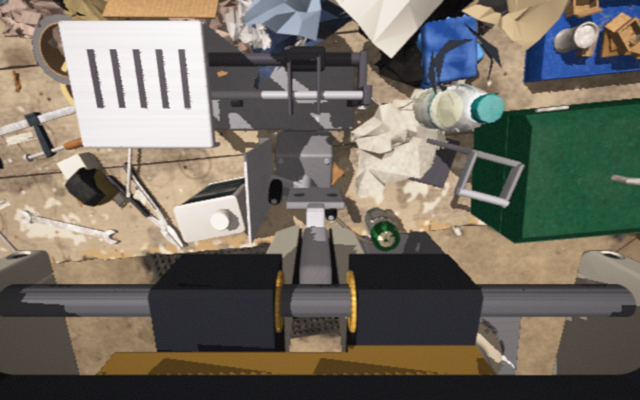

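```bash
cat > fit2.py <<'E'
from h import *
import pickle
exec(open('fit.py').read().split("r=least")[0])
Pv,_=pickle.load(open('w5.pkl','rb'))
ob+=[('rail_mid',Pv,(246.5,97.1)),('hood_mouth',Pv,(211.3,91.9)),('baffle_top',Pv,(246.4,200.2))]
r=least_squares(lambda q:np.concatenate([proj(p,X(q,M[n]))-uv for n,p,uv in ob]),[.59,.25,0],loss='soft_l1')
q=r.x
if __name__=='__main__':
    print(q.round(4))
    for n,p,uv in ob[-3:]: print(n,(proj(p,X(q,M[n]))-uv).round(1))
    fk=onplane(Pv,(305.3,96),.19);print('fork',fk); print(tri([(Pv,(305.3,96)),(Pw,(226.3,154.8)),(Ps,(271.3,166.9)),(Pd,(261,174))]))
    c,s=np.cos(q[2]),np.sin(q[2]); L=np.array([[c,s],[-s,c]]); print('fork in line',L@(fk[:2]-q[:2])*1000)
    for rr,z in((133,.14),(133,.12),(185,.1)): print('gearbox edge',z,(L@(onplane(Pv,(305,rr),z)[:2]-q[:2])*1000).round(1))
    pt=tri([(Pv,(226.3,102.8)),(Ps,(221.5,227.8)),(Pd,(237.4,255.1))]);print('ptip',pt,L@(pt[:2]-q[:2])*1000)
    pt=tri([(Ps,(221.5,227.8)),(Pd,(237.4,255.1))]);print('ptip',pt,L@(pt[:2]-q[:2])*1000)
    ha=tri([(Pv,(273.1,191.3)),(Pw,(203.8,227.2)),(Ps,(287.5,240.5))]);hb=tri([(Pv,(330.1,208.4)),(Pw,(256.8,245.7)),(Ps,(329.6,238.3))])
    for h in(ha,hb,(ha+hb)/2): print('handle',h.round(4),(L@(h[:2]-q[:2])*1000).round(1))
    a,b=onplane(Pv,(212,94),.19),onplane(Pv,(365,97),.19);print('rail yaw',np.degrees(np.arctan2(*(a-b)[1::-1]))-90,a,b)
E
python3 fit2.py
```

```text
[ 0.5914  0.2601 -0.1063]
rail_mid [-0.1 -0.9]
hood_mouth [2.6 0.9]
baffle_top [1.4 2.2]
fork [0.59186146 0.25591879 0.19      ]
[0.59300046 0.25276613 0.18915698]
fork in line [ 0.94024135 -4.11489971]
gearbox edge 0.14 [-45.3  -2.2]
gearbox edge 0.12 [-46.8  -1.6]
gearbox edge 0.1 [-128.5   -1. ]
ptip [0.60306523 0.38071597 0.07551794] [ -1.16023521 121.16657437]
ptip [0.60602438 0.37861192 0.07278443] [  2.0054506  119.38837139]
handle [0.4629 0.3155 0.1306] [-133.6   41.4]
handle [0.4235 0.2357 0.1115] [-164.3  -42.1]
handle [0.4432 0.2756 0.1211] [-148.9   -0.3]
rail yaw -6.599087364718869 [0.60460541 0.36441938 0.19      ] [0.58399805 0.18629029 0.19      ]
```

Run:
```python
from h import *
import pickle
Pv,_=pickle.load(open('w5.pkl','rb'))
print(onplane(Pv,(314.6,188.4),.264), proj(Pv,[.4996,.2524,.264]))
c,s=np.cos(-.106),np.sin(-.106);T=np.c_[[0,0,-1],[s,-c,0],[-c,-s,0]]
f=np.array([.592,.2550]);x=np.array([c,s])
for d,z in((-.034,.30),(-.034,.245),(0,.245),(0,.219)): print(d,z,rel([*(f+d*x),z],T))
```

```text
[0.49836035 0.25392746 0.264     ] [315.97424777 187.08692962]
-0.034 0.3 (array([100.8, -13.6, -57.4]), array([ 0.4, -0. ,  0. ]))
-0.034 0.245 (array([155.8, -13.6, -57.4]), array([ 0.4, -0. ,  0. ]))
0 0.245 (array([155.8, -13.4, -91.4]), array([ 0.4, -0. ,  0. ]))
0 0.219 (array([181.8, -13.4, -91.4]), array([ 0.4, -0. ,  0. ]))
```

```bash
python3 -m pendant '[0,-13,-30,0.4,0,0,255,30,-13.5,-57,0.4,0,0,255,65,-13.5,-57.5,0.4,0,0,255,100,-13.5,-57.5,0.4,0,0,255,128,-13.5,-57.5,0.4,0,0,255,154,-13.5,-57.5,0.4,0,0,255,154,-13.5,-57.5,0.4,0,0,255,154,-13.5,-57.5,0.4,0,0,255,154,-13.5,-57.5,0.4,0,0,255]'
python3 - <<'E'
from h import *
t,T=tool();print(t,sense()['force'],T.round(3).tolist())
w=snap('wrist');s=snap('scene');d=snap('side')
v=np.hstack([cv2.resize(w[60:260,240:400],(400,500)),cv2.resize(s[130:230,230:310],(400,500),interpolation=cv2.INTER_CUBIC)])
cv2.imwrite('pics/v6.png',v[:,:,::-1])
cv2.imwrite('pics/d6.png',d[:,:,::-1]);
c,q=np.cos(-.106),np.sin(-.106);T=np.c_[[0,0,-1],[q,-c,0],[-c,-q,0]];x=np.array([c,q]);f=np.array([.592,.2550])
for dd,z in((0,.245),(0,.219)): print(rel([*(f+dd*x),z],T))
E
```

```text
time_s: 10.25
tool_pos: [0.559, 0.2595, 0.2481]
ee_rot: [0.707, -0.037, -0.706, -0.038]
force: [0.6, 0.7, -0.7]
grip_width: 0.0152
[0.55899448 0.25947569 0.24809542] [ 0.62611843  0.73326658 -0.68938977] [[0.002, -0.105, -0.994], [0.001, -0.994, 0.105], [-1.0, -0.001, -0.001]]
(array([  3.6,   0.9, -33.2]), array([ 0. , -0.2,  0.1]))
(array([ 29.6,   1. , -33.2]), array([ 0. , -0.2,  0.1]))
```

View pics/v6.png

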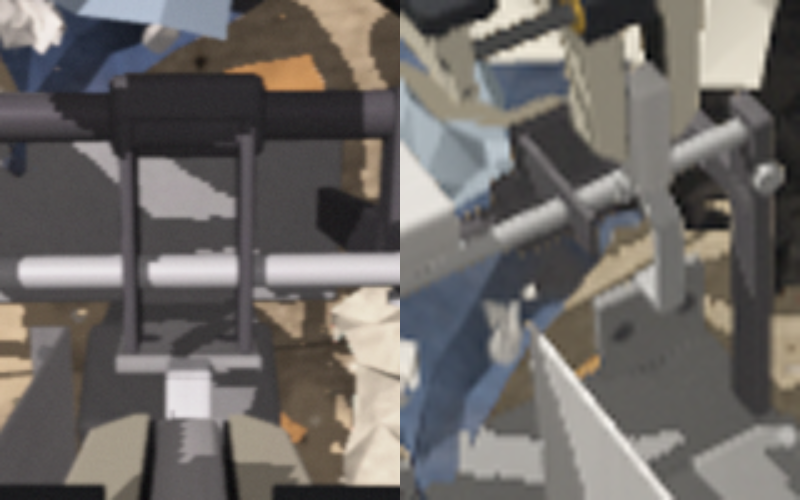

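```bash
python3 -m pendant '[0,0.5,-11,0,0,0,255,1,0.5,-22,0,0,0,255,2,0.5,-33,0,0,0,255,2,0.5,-33,0,0,0,255,2,0.5,-33,0,0,0,255]'
python3 - <<'E'
from h import *
t,T=tool();print(t,sense()['force'])
w=snap('wrist');s=snap('scene');d=snap('side')
v=np.hstack([cv2.resize(w[60:260,240:400],(400,500)),cv2.resize(s[130:230,230:310],(400,500),interpolation=cv2.INTER_CUBIC)])
cv2.imwrite('pics/v7.png',v[:,:,::-1])
E
```

```text
time_s: 10.82
tool_pos: [0.5918, 0.2545, 0.244]
ee_rot: [-0.706, 0.038, 0.706, 0.038]
force: [-0.1, 0.0, -1.5]
grip_width: 0.0156
[0.59181103 0.25449074 0.24401486] [-0.13877884  0.00632057 -1.47780809]
```

View pics/v7.png

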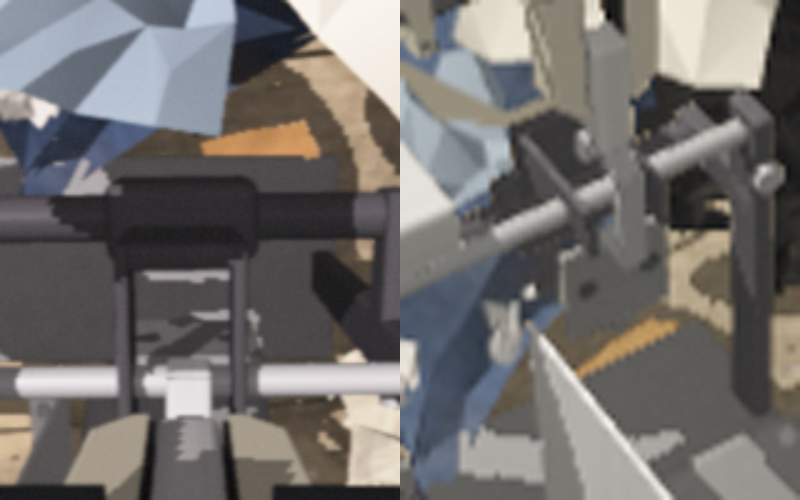

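```bash
python3 -m pendant '[8,0,0,0,0,0,255,15,0,0,0,0,0,255,21,0,0,0,0,0,255,23,0,0,0,0,0,255,23,0,0,0,0,0,255]'; python3 -m pendant '[2,0,0,0,0,0,255,2,0,0,0,0,0,255]'
```

```text
time_s: 11.38
tool_pos: [0.5914, 0.2553, 0.2225]
ee_rot: [0.707, -0.037, -0.706, -0.037]
force: [-1.1, -1.2, 9.6]
grip_width: 0.0154
time_s: 11.55
tool_pos: [0.5919, 0.2554, 0.2221]
ee_rot: [0.707, -0.037, -0.705, -0.038]
force: [-3.0, -3.6, 20.7]
grip_width: 0.0154
```

```bash
python3 -m pendant '[-2,0,0,0,0,0,255,-2,0,0,0,0,0,235,-2,0,0,0,0,0,215,-2,0,0,0,0,0,205,-2,0,0,0,0,0,190,-2,0,0,0,0,0,180]' 5
python3 - <<'E'
from h import *
t,T=tool();s=sense();print(t,s['force'],s['grip_width'])
w=snap('wrist','w8.png');Pw=P('wrist');snap('scene','s8.png');snap('side','d8.png')
Ps,Pd=P('scene'),P('side')
f=lambda s:[(np.round(x['pixel'],1).tolist(),round(x['p'],2)) for x in s[:3]]
M={}
for l in ['hanger','hanger_tip','fork']:
  for c in ['wrist','scene','side']: M[l,c]=mark_of(l,c);print(l,c,f(M[l,c]))
E
```

```text
time_s: 12.05
tool_pos: [0.5906, 0.2548, 0.2209]
ee_rot: [-0.706, 0.037, 0.706, 0.037]
force: [0.4, 0.3, -0.5]
grip_width: 0.0257
[0.5906444  0.2548236  0.22086905] [ 0.40694343  0.26756023 -0.45171085] 0.02568408139070861
hanger wrist [([313.8, 224.0], 0.88)]
hanger scene [([272.8, 167.9], 0.59)]
hanger side [([264.3, 174.5], 0.91), ([319.9, 311.9], 0.2)]
hanger_tip wrist []
hanger_tip scene [([263.4, 187.6], 0.68)]
hanger_tip side [([242.5, 209.8], 0.85)]
fork wrist []
fork scene [([267.5, 168.3], 0.77)]
fork side [([263.4, 176.2], 0.61)]
```

Run:
```python
from h import *
Ps,Pd=P('scene'),P('side')
print(tri([(Ps,(272.8,167.9)),(Pd,(264.3,174.5))]),tri([(Ps,(263.4,187.6)),(Pd,(242.5,209.8))]))
print(proj(Ps,[.5915,.255,.083]),proj(Pd,[.5915,.255,.083]),proj(Ps,[.5915,.255,.255]),proj(Pd,[.5915,.255,.255]))
```

```text
[0.58753521 0.25113916 0.18874958] [0.63405669 0.2516404  0.09830061]
[272.90726692 202.32523014] [263.11489138 220.35327006] [268.83278417 144.19195026] [259.74048304 143.23163003]
```

Run:
```python
from h import *
Ps,Pd=P('scene'),P('side')
for k in range(2):
  snap('scene');snap('side')
  s=mark_of('hanger_tip','scene');d=mark_of('hanger_tip','side')
  print([(x['pixel'],round(x['p'],2)) for x in s[:3]],[(x['pixel'],round(x['p'],2)) for x in d[:3]])
for c,Pc in(('scene',Ps),('side',Pd)):
  o=outline_of('hanger',c)[:1]
  for r in o:
    m=r['region'];ys,xs=np.where(m);print(c,r['p'],m.sum())
    for y in range(ys.min(),ys.max()+1,6): print(y,xs[ys==y].min(),xs[ys==y].max(),end='; ')
    print()
for z in (.255,.22,.19,.14,.093,.083): print(z,proj(Ps,[.5915,.255,z]).round(),proj(Pd,[.5915,.255,z]).round(),proj(Pd,[.5915,.23,z]).round(),proj(Pd,[.5915,.28,z]).round())
```

```text
[([266.3, 192.7], 0.91)] [([249.9, 216.0], 0.67)]
[([264.6, 187.5], 0.94)] [([247.9, 217.0], 0.72)]
scene 0.93 456
152 274 278; 158 269 280; 164 265 278; 170 270 277; 176 270 277; 182 257 275; 188 256 267; 
side 0.98 474
146 270 272; 152 267 275; 158 268 273; 164 268 271; 170 262 269; 176 269 270; 182 269 270; 188 265 268; 194 254 266; 200 249 258; 206 248 256; 212 246 252; 
0.255 [269. 144.] [260. 143.] [264. 140.] [256. 147.]
0.22 [270. 157.] [260. 160.] [264. 156.] [256. 164.]
0.19 [271. 168.] [261. 174.] [265. 169.] [257. 178.]
0.14 [272. 185.] [262. 196.] [266. 191.] [258. 201.]
0.093 [273. 199.] [263. 216.] [266. 211.] [259. 222.]
0.083 [273. 202.] [263. 220.] [267. 215.] [259. 226.]
```

```bash
python3 -m pendant '[0,0,0,0,0,0,180,0,0,0,0,0,0,180,0,0,0,0,0,0,180,0,0,0,0,0,0,180,0,0,0,0,0,0,180,0,0,0,0,0,0,180,0,0,0,0,0,0,180,0,0,0,0,0,0,180]'
python3 - <<'E'
from h import *
Ps,Pd=P('scene'),P('side')
for k in range(3):
  snap('scene','s9.png');snap('side','d9.png')
  s=mark_of('hanger_tip','scene');d=mark_of('hanger_tip','side')
  print(s[0]['pixel'],d[0]['pixel'],tri([(Ps,s[0]['pixel']),(Pd,d[0]['pixel'])]).round(4))
E
```

```text
time_s: 13.82
tool_pos: [0.591, 0.255, 0.2215]
ee_rot: [-0.706, 0.037, 0.706, 0.037]
force: [-0.0, 0.0, 0.3]
grip_width: 0.0274
[270.1, 198.0] [258.6, 214.3] [0.5981 0.2582 0.0967]
[269.6, 196.7] [253.2, 214.6] [0.61   0.2527 0.0899]
[267.1, 194.1] [253.0, 216.0] [0.6138 0.2542 0.0904]
```

```bash
python3 -m pendant '[0,0,0,0,0,0,150,-30,0,0,0,0,0,150,-70,0,0,0,0,0,120,-110,0,0,0,0,0,100,-110,0,20,0,0,0,100]'
cat > crank.py <<'E'
from h import *
q=np.array([.5914,.2601,-.1063]); c,s=np.cos(q[2]),np.sin(q[2])
Lx,Ly,Lz=np.array([c,s,0]),np.array([-s,c,0]),np.array([0,0,1.])
n=-.5*Lx+.866*Lz; u=.866*Lx+.5*Lz; r=-Ly
C=np.array([.4432,.2756,.1211])
def H(th): th=np.radians(th); return C+.045*(np.cos(th)*u+np.sin(th)*r)
TB=np.c_[-n,-u,Ly]; TA=np.c_[-n,u,-Ly]
def row(th,off,T): return rel(H(th)+off*n,T)
E
python3 - <<'E'
from crank import *
s_=sense();print(s_['joint_pos'].round(3),s_['tool_pos'])
t,T=tool()
for th in (113,): 
  for o in(.08,-.013): print(th,o,row(th,o,TB),row(th,o,TA))
snap('scene');snap('side');snap('wrist');Pw,Ps,Pd=P('wrist'),P('scene'),P('side')
s=mark_of('hanger_tip','scene');d=mark_of('hanger_tip','side')
print(s[0]['pixel'],d[0]['pixel'],tri([(Ps,s[0]['pixel']),(Pd,d[0]['pixel'])]).round(4))
w=mark_of('handle_a','wrist');print([(x['pixel'],x['p'],(C+0).round(2).tolist()) for x in w[:3]],[proj(Pw,H(a)).round(1) for a in(113,-67)])
E
```

```text
time_s: 14.83
tool_pos: [0.5762, 0.2579, 0.3389]
ee_rot: [0.71, -0.036, -0.702, -0.04]
force: [0.7, 0.7, 0.7]
grip_width: 0.0531
[-0.285  0.389 -0.324  1.675  0.139  1.088 -2.329] [0.57620943 0.25786186 0.33893499]
113 0.08 (array([155.2,  39.2, 190.9]), array([ 87.6,  23.3, -22.8])) (array([155.2,  39.2, 190.9]), array([-88. ,  22.8,  23.3]))
113 -0.013 (array([236.2,  39.6, 145.2]), array([ 87.6,  23.3, -22.8])) (array([236.2,  39.6, 145.2]), array([-88. ,  22.8,  23.3]))
[268.2, 194.6] [251.6, 216.4] [0.6169 0.2502 0.0856]
[([281.2, 257.7], 0.77, [0.44, 0.28, 0.12]), ([344.4, 274.2], 0.71, [0.44, 0.28, 0.12]), ([316.0, 166.6], 0.22, [0.44, 0.28, 0.12])] [array([341.8, 271.7]), array([281.2, 257.8])]
```

Run:
```python
from h import *
Ps,Pd,Pw=P('scene'),P('side'),P('wrist')
snap('scene','s10.png');snap('side','d10.png');snap('wrist','w10.png')
for c,Pc in(('scene',Ps),('side',Pd),('wrist',Pw)):
  r=outline_of('hanger',c)[0]
  m=r['region'];ys,xs=np.where(m);print(c,round(r['p'],2),m.sum())
  for y in range(ys.min(),ys.max()+1,5): print(y,xs[ys==y].min(),xs[ys==y].max(),end='; ')
  print()
  for l in['hanger','hanger_tip']: print(l,[(x['pixel'],round(x['p'],2)) for x in mark_of(l,c)[:2]])
for z in (.255,.22,.19,.083): print(z,proj(Ps,[.5915,.255,z]).round(),proj(Pd,[.5915,.255,z]).round(),proj(Pw,[.5915,.255,z]).round())
```

```text
scene 0.57 557
147 274 274; 152 269 278; 157 268 278; 162 267 277; 167 268 277; 172 272 277; 177 272 279; 182 262 279; 187 259 278; 192 258 271; 
hanger []
hanger_tip [([269.8, 193.8], 0.64)]
side 0.85 444
146 267 271; 151 266 272; 156 269 271; 161 269 270; 166 267 269; 171 264 267; 176 270 271; 181 269 271; 186 266 270; 191 261 269; 196 256 267; 201 252 262; 206 251 261; 211 250 259; 216 249 255; 
hanger [([263.4, 173.5], 0.84), ([237.9, 257.8], 0.56)]
hanger_tip [([253.8, 216.7], 0.62), ([239.0, 282.4], 0.49)]
wrist 0.96 1507
134 313 316; 139 300 334; 144 300 335; 149 300 336; 154 309 321; 159 309 320; 164 309 320; 169 308 321; 174 307 322; 179 306 323; 184 306 323; 189 306 323; 194 305 323; 199 305 323; 204 305 323; 209 307 322; 
hanger [([313.5, 168.5], 0.61)]
hanger_tip [([315.7, 167.1], 0.44)]
0.255 [269. 144.] [260. 143.] [315. 181.]
0.22 [270. 157.] [260. 160.] [315. 173.]
0.19 [271. 168.] [261. 174.] [315. 167.]
0.083 [273. 202.] [263. 220.] [315. 153.]
```

Run:
```python
import cv2,numpy as np
w,s,d=[cv2.imread(f'pics/{k}10.png') for k in 'wsd']
z=lambda m,x,y,W,H,o:cv2.resize(m[y:y+H,x:x+W],o,interpolation=cv2.INTER_CUBIC)
v=np.hstack([z(w,265,110,100,125,(400,500)),np.vstack([z(s,240,140,64,40,(400,250)),z(s,240,170,64,40,(400,250))])])
v=np.hstack([z(w,275,115,80,110,(364,500)),z(s,245,140,48,60,(400,500))])
cv2.imwrite('pics/v11.png',np.hstack([z(w,275,115,80,120,(330,500)),z(s,248,140,42,65,(323,500)),]))
a=z(w,275,115,80,120,(267,400));b=z(s,246,140,44,66,(266,400));c=z(d,240,140,44,88,(200,400))
cv2.imwrite('pics/v11.png',np.hstack([z(w,275,115,80,170,(282,600)),z(s,246,138,44,100,(264,600)),z(d,236,138,42,100,(252,600))]))
```

```text
(no output)
```

View pics/v11.png

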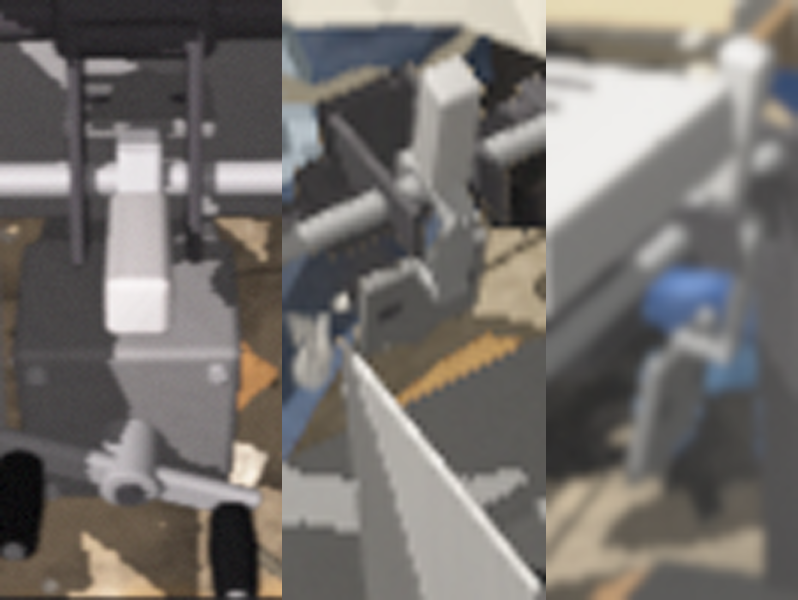

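```bash
cat > hg.py <<'E'
from crank import *
O=np.array([.5915,.2546,.19])
def pose(deg,h):
    a=np.radians(deg); d=-np.sin(a)*Lx+np.cos(a)*Lz; f=np.cos(a)*Lx+np.sin(a)*Lz
    return O+h*d, np.c_[-d,-Ly,-f]
E
python3 - <<'E'
from hg import *
for dg,h in((14,.11),(14,.032)): print(dg,h,rel(*pose(dg,h)))
# subsequent, relative to grasp pose
p0,T0=pose(14,.032)
for dg in(9,4,0,-4):
  p,T=pose(dg,.032);print(dg,(T0.T@(p-p0)*1000).round(1),np.degrees(R.from_matrix(T0.T@T).as_rotvec()).round(1))
E
```

```text
14 0.11 (array([34.8,  0.3,  6.1]), array([ 0.1, 14. ,  0. ]))
14 0.032 (array([110.4,   0.3, -12.8]), array([ 0.1, 14. ,  0. ]))
9 [ 0.1  0.  -2.8] [-0. -5.  0.]
4 [ 0.5  0.  -5.6] [ -0. -10.   0.]
0 [ 1.   0.  -7.7] [ -0. -14.   0.]
-4 [ 1.6 -0.  -9.9] [ -0. -18.   0.]
```

```bash
python3 -m pendant '[10,0,6,5,0,0,100,20,0,6,0,7,0,100,35,0,6,0,14,0,100,60,0,0,0,14,0,100,85,0,-6,0,14,0,100,110,0,-13,0,14,0,100,110,0,-13,0,14,0,130,110,0,-13,0,14,0,160,110,0,-13,0,14,0,200,110,0,-13,0,14,0,255,110,0,-13,0,14,0,255]' 12
python3 - <<'E'
from hg import *
s=sense();print(s['tool_pos'],s['force'],s['grip_width'],pose(14,.032)[0])
for dg in (14,0): print(rel(*pose(dg,.032)))
E
```

```text
time_s: 16.65
tool_pos: [0.5845, 0.256, 0.2231]
ee_rot: [0.787, -0.041, -0.614, -0.033]
force: [0.4, 0.2, -0.7]
grip_width: 0.0277
[0.58448972 0.25601147 0.22310287] [ 0.44183714  0.18551779 -0.67347847] 0.027738057234768 [0.5838022  0.25542137 0.22104946]
(array([1.8, 0.7, 1.1]), array([ 0. , -0.1,  0.1]))
(array([ 2.8,  0.7, -6.6]), array([  0. , -14.1,   0.1]))
```

```bash
python3 -m pendant '[0,0,0,0,0,0,255,0,0,0,0,0,0,255,0,0,0,0,0,0,255,0,0,-2.5,0,-5,0,255,0.5,0,-5,0,-10,0,255,1,0,-7.5,0,-14,0,255,1,0,-7.5,0,-14,0,255,1,0,-7.5,0,-14,0,255]' 10
python3 - <<'E'
from hg import *
s=sense();print(s['tool_pos'],s['force'],s['torque'],s['grip_width'])
print(rel(*pose(0,.032)))
snap('scene');snap('side');Ps,Pd=P('scene'),P('side')
s=mark_of('hanger_tip','scene');d=mark_of('hanger_tip','side')
print(s[0]['pixel'],d[0]['pixel'],tri([(Ps,s[0]['pixel']),(Pd,d[0]['pixel'])]).round(4),proj(Ps,[.5915,.255,.083]),proj(Pd,[.5915,.255,.083]))
E
python3 -m pendant '[0,0,0,0,0,0,255,0,0,0,0,0,0,250,0,0,0,0,0,0,230,0,0,0,0,0,0,215,0,0,0,0,0,0,205,0,0,0,0,0,0,200,0,0,0,0,0,0,195,0,0,0,0,0,0,190,0,0,0,0,0,0,185]' 3
python3 - <<'E'
from hg import *
Ps,Pd=P('scene'),P('side')
print(sense()['grip_width'])
for k in range(4):
  snap('scene');snap('side')
  s=mark_of('hanger_tip','scene');d=mark_of('hanger_tip','side')
  print(s[0]['pixel'],d[0]['pixel'],tri([(Ps,s[0]['pixel']),(Pd,d[0]['pixel'])]).round(4))
E
```

```text
time_s: 17.32
tool_pos: [0.5922, 0.2539, 0.2215]
ee_rot: [0.706, -0.038, -0.706, -0.038]
force: [2.6, -0.6, 0.5]
grip_width: 0.016
[0.59224273 0.2539119  0.22149734] [ 2.621685   -0.55539221  0.53833155] [-0.26202192 -0.71064304  0.00889856] 0.016020707595382353
(array([-0.5, -0.6,  0.8]), array([-0.1, -0. , -0. ]))
[273.1, 203.1] [262.6, 220.2] [0.5914 0.2553 0.0825] [272.90726692 202.32523014] [263.11489138 220.35327006]
time_s: 18.27
tool_pos: [0.5916, 0.2549, 0.2225]
ee_rot: [0.706, -0.037, -0.706, -0.037]
force: [-0.7, 0.3, 0.2]
grip_width: 0.0247
0.0247031299324907
[269.7, 196.5] [255.1, 217.5] [0.6097 0.2509 0.0849]
[270.1, 201.9] [255.7, 214.8] [0.5987 0.2612 0.0927]
[269.7, 197.6] [256.7, 220.2] [0.6079 0.2514 0.0804]
[270.0, 195.9] [258.2, 218.7] [0.6059 0.2508 0.0853]
```

```bash
cat > tip.py <<'E'
from hg import *
import sys
def tip(k=3):
    Ps,Pd=P('scene'),P('side');o=[]
    for _ in range(k):
        snap('scene');snap('side');a=mark_of('hanger_tip','scene');b=mark_of('hanger_tip','side')
        if a and b:o.append(tri([(Ps,a[0]['pixel']),(Pd,b[0]['pixel'])]))
    o=np.array(o);m=np.median(o,0);return m.round(4),(o[:,0]).round(4),sense()['time_s']
if __name__=='__main__': print(tip())
E
python3 -m pendant '[0,0,0,0,0,0,185,0,0,0,0,0,0,185,0,0,0,0,0,0,185,0,0,0,0,0,0,185,0,0,0,0,0,0,185,0,0,0,0,0,0,185]'; python3 tip.py
```

```text
time_s: 19.57
tool_pos: [0.5915, 0.2549, 0.2224]
ee_rot: [-0.706, 0.037, 0.706, 0.037]
force: [-0.0, -0.3, -0.0]
grip_width: 0.0253
(array([0.6019, 0.2552, 0.0943]), array([0.6019, 0.6044, 0.4787]), 20.1667)
```

```bash
python3 - <<'E'
from hg import *
p0,T0=pose(0,.032)
for dg in(-5,-9,-12):
  p,T=pose(dg,.032);print(dg,(T0.T@(p-p0)*1000).round(1),np.degrees(R.from_matrix(T0.T@T).as_rotvec()).round(1))
E
python3 -m pendant '[0,0,0,0,0,0,255,0,0,0,0,0,0,255,0,0,0,0,0,0,255,0,0,0,0,0,0,255,0,0,-2.8,0,-5,0,255,0.4,0,-5,0,-9,0,255,0.7,0,-6.7,0,-12,0,255,0.7,0,-6.7,0,-12,0,255]' 6; python3 tip.py; python3 -m pendant '[0,0,0,0,0,0,240,0,0,0,0,0,0,220,0,0,0,0,0,0,210,0,0,0,0,0,0,205,0,0,0,0,0,0,200,0,0,0,0,0,0,190,0,0,0,0,0,0,180]' 3; python3 tip.py
```

```text
-5 [ 0.1  0.  -2.8] [ 0. -5.  0.]
-9 [ 0.4 -0.  -5. ] [ 0. -9.  0.]
-12 [ 0.7  0.  -6.7] [ -0. -12.  -0.]
time_s: 20.83
tool_pos: [0.6001, 0.2531, 0.2206]
ee_rot: [-0.627, 0.034, 0.777, 0.042]
force: [0.7, -2.2, 3.7]
grip_width: 0.016
(array([0.5828, 0.2527, 0.0843]), array([0.5824, 0.5832]), 21.4333)
time_s: 22.02
tool_pos: [0.5982, 0.2542, 0.2218]
ee_rot: [-0.629, 0.033, 0.776, 0.041]
force: [-0.5, 0.3, 0.8]
grip_width: 0.0255
(array([0.593 , 0.2567, 0.0902]), array([0.6063, 0.5872, 0.593 ]), 22.6167)
```

```bash
python3 -m pendant '[-20,0,0,0,0,0,165,-60,0,0,0,0,0,150,-100,0,0,0,0,0,130,-100,0,0,0,0,0,120]'
python3 - <<'E'
from tip import *
print(sense()['joint_pos'].round(2));p,T=tool()
print('up',rel(p+[0,0,.05]))
for o in(.09,): print(row(113,o,TA))
print(tip(2))
E
```

```text
time_s: 22.95
tool_pos: [0.6224, 0.2531, 0.327]
ee_rot: [-0.632, 0.032, 0.773, 0.043]
force: [-0.5, 0.3, 0.8]
grip_width: 0.0464
[-0.22  0.55 -0.33  1.45  0.05  1.33 -2.21]
up (array([-49. ,  -0.3,   9.9]), array([0., 0., 0.]))
(array([181.7,  38.9, 208.9]), array([-85.8,  32.2,  32.7]))
(array([0.5987, 0.2575, 0.086 ]), array([0.5952, 0.6022]), 23.35)
```

Run:
```python
from crank import *
print(rel([.54,.25,.37])[0],rel([.44,.24,.33])[0],rel(H(113)+.09*n)[0])
```

```text
[-34.3  10.1  86.8] [ 25.5  30.5 174.6] [174.9  36.  204.8]
```

```bash
python3 -m pendant '[-15,4,35,-7,2.6,2.6,120,-34,10,75,-13.7,5.2,5.2,120,-25,14,110,-20.6,7.7,7.8,120,0,22,145,-27.5,10.3,10.5,120,25,30,175,-34.3,12.9,13.1,120,25,30,175,-41.2,15.5,15.7,120,40,31,180,-48,18,18.3,120,60,32,186,-54.9,20.6,20.9,120,85,33,190,-61.8,23.2,23.5,120,100,34,195,-68.6,25.8,26.2,120,115,35,198,-75.5,28.3,28.8,120,130,35,200,-85.8,32.2,32.7,120]' 30
python3 - <<'E'
from tip import *
s=sense();print(s['joint_pos'].round(2))
for o in(.06,-.013): print(row(113,o,TA))
snap('wrist');Pw=P('wrist');w=mark_of('handle_a','wrist');h=mark_of('crank_hub','wrist');print([(x['pixel'],round(x['p'],2)) for x in w[:3]],[(x['pixel'],round(x['p'],2)) for x in h[:3]],[proj(Pw,H(a)).round(1) for a in(113,-67)],proj(Pw,C-.017*n))
E
```

```text
time_s: 24.35
tool_pos: [0.3925, 0.2408, 0.2331]
ee_rot: [0.651, 0.291, -0.453, 0.535]
force: [1.1, 0.2, 0.1]
grip_width: 0.0492
[-0.55  0.25 -0.52  2.35  0.96  0.69 -2.14]
(array([ 62.8, -28.2,   2.3]), array([-9.4,  3.9,  4.3]))
(array([135.4, -23.2,  -3. ]), array([-9.4,  3.9,  4.3]))
[([296.5, 187.3], 0.91), ([313.9, 94.0], 0.69)] [([305.0, 137.0], 0.74)] [array([291.3, 186. ]), array([313.9,  90.7])] [303.86456141 138.00145866]
```

```bash
python3 -m pendant '[20,-12,2,-5,2,2,120,50,-25,2,-9.4,3.9,4.3,120,90,-24,0,-9.4,3.9,4.3,120,112,-23,-2,-9.4,3.9,4.3,120,134,-22,-3,-9.4,3.9,4.3,120,134,-22,-3,-9.4,3.9,4.3,120,134,-22,-3,-9.4,3.9,4.3,120]'
python3 - <<'E'
from tip import *
s=sense();print(s['joint_pos'].round(2),s['force'])
print(row(113,-.013,TA))
snap('wrist');Pw=P('wrist');w=mark_of('handle_a','wrist');print([(x['pixel'],round(x['p'],2)) for x in w[:3]],[proj(Pw,H(a)).round(1) for a in(113,-67)])
E
```

```text
time_s: 25.08
tool_pos: [0.4373, 0.2339, 0.1049]
ee_rot: [0.63, 0.318, -0.392, 0.59]
force: [-93.6, 93.2, 99.2]
grip_width: 0.0497
[-0.1   0.87 -1.3   2.47  1.58  1.32 -2.63] [-93.58335518  93.17117416  99.18920985]
(array([-0.2, -8.2, -0.6]), array([-0.5,  0.6,  0.3]))
[([308.1, 250.9], 0.92), ([378.5, 88.6], 0.66), ([625.8, 171.5], 0.65)] [array([293.9, 240.1]), array([369.6,  58.8])]
```

```bash
python3 -m pendant '[-25,3,0,0,0,0,120,-60,3,0,0,0,0,120,-100,3,0,0,0,0,120,-100,3,0,0,0,0,120]'
python3 - <<'E'
from tip import *
s=sense();print(s['joint_pos'].round(4),s['force'],s['tau'].round(1),s['tool_pos'])
p,T=tool();print(T.round(3).tolist())
Tv=np.array([[0,0,-1],[0,-1,0],[-1,0,0.]])
print(rel([.45,.18,.36],Tv))
print('crank?',end='');snap('scene');snap('wrist');Ps=P('scene');Pw=P('wrist')
for c,Pc in(('scene',Ps),('wrist',Pw)):
  print(c,[(x['pixel'],round(x['p'],2)) for x in mark_of('handle_a',c)[:3]],[proj(Pc,H(a)).round(1) for a in(113,-67)])
E
```

```text
time_s: 25.52
tool_pos: [0.3883, 0.2429, 0.2029]
ee_rot: [0.634, 0.317, -0.385, 0.592]
force: [0.2, 0.9, -0.2]
grip_width: 0.0493
[-0.1112  0.5348 -1.2941  2.4471  1.3285  1.0921 -2.4827] [ 0.19918382  0.86055185 -0.21543486] [ -0.  -47.1  -9.7 -13.7  -0.7   0.2   1.1] [0.3882731  0.24293865 0.20293223]
[[0.503, 0.857, -0.113], [-0.054, -0.1, -0.994], [-0.862, 0.506, -0.004]]
(array([-101. ,  138.6,   54.9]), array([ 81.3, -22.3, -24.6]))
crank?scene [([285.5, 240.6], 0.8), ([330.5, 235.5], 0.77)] [array([330. , 238.1]), array([286.3, 240.7])]
wrist [([300.6, 202.1], 0.91), ([341.2, 101.2], 0.91), ([498.9, 150.1], 0.4)] [array([298.7, 200.3]), array([340.1, 101.3])]
```

Run:
```python
from h import *
Tv=np.array([[0,0,-1],[0,-1,0],[-1,0,0.]])
a,b=rel([.50,.18,.38],Tv);print(a,b)
print([ (a*f).round().tolist()+(b*g).round(1).tolist() for f,g in zip(np.minimum(1,np.arange(1,13)/7),np.arange(1,13)/12.)])
print(mark_of('small_jar','scene')[0]['pixel'])
```

```text
[-102.5  193.6   47.8] [ 81.5 -21.6 -24.3]
[[-15.0, 28.0, 7.0, 6.8, -1.8, -2.0], [-29.0, 55.0, 14.0, 13.6, -3.6, -4.0], [-44.0, 83.0, 20.0, 20.4, -5.4, -6.1], [-59.0, 111.0, 27.0, 27.2, -7.2, -8.1], [-73.0, 138.0, 34.0, 34.0, -9.0, -10.1], [-88.0, 166.0, 41.0, 40.8, -10.8, -12.2], [-102.0, 194.0, 48.0, 47.5, -12.6, -14.2], [-102.0, 194.0, 48.0, 54.3, -14.4, -16.2], [-102.0, 194.0, 48.0, 61.1, -16.2, -18.2], [-102.0, 194.0, 48.0, 67.9, -18.0, -20.2], [-102.0, 194.0, 48.0, 74.7, -19.8, -22.3], [-102.0, 194.0, 48.0, 81.5, -21.6, -24.3]]
[377.5, 265.1]
```

```bash
python3 -m pendant '[-15,28,7,6.8,-1.8,-2,120,-29,55,14,13.6,-3.6,-4,120,-44,83,20,20.4,-5.4,-6.1,120,-59,111,27,27.2,-7.2,-8.1,120,-73,138,34,34,-9,-10.1,120,-88,166,41,40.8,-10.8,-12.2,120,-102,194,48,47.5,-12.6,-14.2,120,-102,194,48,54.3,-14.4,-16.2,120,-102,194,48,61.1,-16.2,-18.2,120,-102,194,48,67.9,-18,-20.2,120,-102,194,48,74.7,-19.8,-22.3,120,-102,194,48,81.5,-21.6,-24.3,120]'
python3 - <<'E'
from h import *
s=sense();print(s['joint_pos'].round(2),s['tool_pos'])
Tv=np.array([[0,0,-1],[0,-1,0],[-1,0,0.]])
print(rel([.50,.18,.38],Tv))
E
```

```text
time_s: 26.77
tool_pos: [0.5007, 0.1798, 0.3772]
ee_rot: [-0.707, -0.007, 0.707, -0.011]
force: [-0.1, 0.2, -0.3]
grip_width: 0.0495
[ 0.37  0.39 -1.13  1.79  0.38  1.21 -2.42] [0.50073623 0.1797859  0.37718832]
(array([-2.8, -0.2,  0.7]), array([ 1.5,  0. , -0.3]))
```

```bash
python3 -m pendant '[0,0,0,-7,0,0,120,0,0,0,-14,0,0,120,0,0,0,-21,0,0,120,0,0,0,-28,0,0,120,0,0,0,-35,0,0,120,0,0,0,-42,0,0,120,0,0,0,-49,0,0,120,0,0,0,-56,0,0,120,0,0,0,-63,0,0,120,0,0,0,-70,0,0,120,0,0,0,-77,0,0,120,0,0,0,-84,0,0,120]'
python3 - <<'E'
from crank import *
s=sense();print(s['joint_pos'].round(2),s['tool_pos'])
TV=np.c_[-Lz,Lx,-Ly]
print(rel(s['tool_pos'],TV),rel(s['tool_pos'],TA),row(113,.09,TA))
E
```

```text
time_s: 27.77
tool_pos: [0.5006, 0.1794, 0.3771]
ee_rot: [-0.515, -0.481, 0.518, -0.485]
force: [-0.2, 0.1, -1.0]
grip_width: 0.0493
[ 0.43  0.45 -1.27  1.78  0.46  1.26 -1.03] [0.50059117 0.17944033 0.37711296]
(array([0., 0., 0.]), array([ 2.2,  0.4, -0.1])) (array([0., 0., 0.]), array([ 2.3, -0.2, 29.9])) (array([ 186.2, -125.9,  -54.5]), array([ 2.3, -0.2, 29.9]))
```

```bash
cat > kin.py <<'E'
import numpy as np, itertools
from scipy.optimize import least_squares
from scipy.spatial.transform import Rotation as R
Dt=[([1.0793,.6002,-.0025,1.6001,.0018,.9429,-.0798],[.29196,-.66308,.21774],[-.69178,-.14616,.69212,-.1451]),
([-.285,.389,-.324,1.675,.139,1.088,-2.329],[.5762,.2579,.3389],[.71,-.036,-.702,-.04]),
([-.1112,.5348,-1.2941,2.4471,1.3285,1.0921,-2.4827],[.3883,.2429,.2029],[.634,.317,-.385,.592]),
([.37,.39,-1.13,1.79,.38,1.21,-2.42],[.5007,.1798,.3772],[-.707,-.007,.707,-.011]),
([.43,.45,-1.27,1.78,.46,1.26,-1.03],[.5006,.1794,.3771],[-.515,-.481,.518,-.485]),
([-.55,.25,-.52,2.35,.96,.69,-2.14],[.3925,.2408,.2331],[.651,.291,-.453,.535])]
def fk(p,q,sg):
    yaw,d1,L1,L2,L3=p[:5]
    A=R.from_euler('z',yaw+sg[0]*q[0]); pos=np.array([0,0,d1])
    A=A*R.from_euler('y',q[1])*R.from_euler('z',sg[1]*q[2]); pos=pos+A.apply([p[5],0,L1])
    A=A*R.from_euler('y',q[3])*R.from_euler('z',sg[2]*q[4]); pos=pos+A.apply([p[6],0,L2])
    A=A*R.from_euler('y',q[5])*R.from_euler('z',sg[3]*q[6]); pos=pos+A.apply([0,0,L3])
    return pos,A*R.from_rotvec(p[7:10])
def res(p,sg):
    o=[]
    for q,x,r in Dt:
        a,b=fk(p,q,sg);o+=list((a-x)*10)+list((R.from_quat(r).inv()*b).as_rotvec())
    return np.array(o)
E
cat > kfit.py <<'E'
from kin import *
best=None
for sg in itertools.product([1,-1],repeat=4):
  if sg[0]==1: continue
  for rv in ([0,-1.57,0],[2.2,0,2.2],[0,1.57,0],[1.2,-1.2,1.2],[1.2,1.2,1.2],[-1.2,-1.2,1.2],[2.2,0,-2.2]):
    r=least_squares(res,[-.07,.3,.4,.4,.3,0,0]+rv,args=(sg,),loss='soft_l1')
    if best is None or r.cost<best[0]: best=(r.cost,sg,r.x)
print(best[0],best[1],best[2].round(4)); print(res(best[2],best[1]).reshape(-1,6).round(3))
np.save('kin.npy',np.r_[best[1],best[2]])
E
time python3 kfit.py
```

```text
0.020223113275864568 (-1, -1, -1, -1) [-0.0806  0.3189  0.6423  0.4471  0.3876 -0.0133 -0.0112  1.1402 -1.2358
  1.1571]
[[-0.037  0.043 -0.031  0.001  0.014  0.001]
 [-0.037  0.035 -0.015  0.002  0.014  0.002]
 [ 0.049 -0.057  0.072 -0.01  -0.027 -0.001]
 [ 0.044  0.02  -0.     0.004  0.011  0.002]
 [ 0.069  0.006  0.049  0.002  0.011  0.001]
 [-0.072  0.023 -0.074  0.001 -0.022 -0.005]]
real	0m20.604s
user	0m20.028s
sys	0m0.125s
```

```bash
cat > ik.py <<'E'
from kin import *
from crank import *
v=np.load('kin.npy');sg=v[:4];p=v[4:]
lo=np.array([-2.57,-.35,-1.29,.11,-1.05,.11,-2.63]);hi=np.array([2.57,1.97,1.29,2.56,4.19,1.86,2.63])
def solve(x,T,q0):
    Rt=R.from_matrix(T)
    f=lambda q:np.r_[(fk(p,q,sg)[0]-x)*10,(Rt.inv()*fk(p,q,sg)[1]).as_rotvec(),.003*(q-q0)]
    r=least_squares(f,np.clip(q0,lo+.01,hi-.01),bounds=(lo,hi)); return r.x,np.abs(r.fun[:6]).max()
def tilt(a,sy): # tool tilt a deg from vertical, jaw along +-Lx
    a=np.radians(a);d=-np.sin(a)*Lx+np.cos(a)*Lz;w=np.cos(a)*Lx+np.sin(a)*Lz
    return np.c_[-d,sy*w,-sy*Ly]
E
cat > t1.py <<'E'
from ik import *
rng=np.random.default_rng(0)
for a in(30,15,0):
 for sy in(1,-1):
  T=tilt(a,sy)
  for th in(-20,60,113,160):
   out=[]
   for k in range(8):
     q0=np.array([-.5,.5,0,2,0,.8,0])+rng.normal(0,.6,7)
     q,e=solve(H(th)-.013*n,T,q0)
     if e<.01: out.append(q)
   out.sort(key=lambda q:np.max(np.abs((q-(lo+hi)/2)/(hi-lo))))
   print(a,sy,th,len(out),out[0].round(2) if out else '')
E
time python3 t1.py; python3 -c "
from h import *;s=sense();print(s['joint_pos'].tolist())"
```

```text
30 1 -20 8 [-0.21  0.74 -1.04  2.33  1.6   1.07 -2.51]
30 1 60 8 [-0.21  0.67 -0.92  2.45  1.69  0.95 -2.62]
30 1 113 0 
30 1 160 0 
30 -1 -20 4 [-1.02  0.49  0.23  2.35  1.76  0.28  0.49]
30 -1 60 7 [-0.79  0.48 -0.    2.46  2.01  0.41  0.27]
30 -1 113 7 [-0.69  0.54 -0.25  2.53  2.01  0.59  0.17]
30 -1 160 7 [-1.15  0.57  0.27  2.51  2.28  0.36 -0.18]
15 1 -20 8 [-0.91  0.48  0.24  2.2   0.25  0.3  -1.05]
15 1 60 8 [-1.14  0.52  0.63  2.3  -0.6   0.24 -0.14]
15 1 113 8 [-1.18  0.53  0.61  2.38 -0.79  0.17  0.  ]
15 1 160 8 [-0.98  0.5   0.27  2.38  0.6   0.12 -1.46]
15 -1 -20 6 [-0.14  0.6  -0.84  2.2   1.18  0.68  1.18]
15 -1 60 4 [-0.05  0.59 -0.87  2.31  1.29  0.65  1.1 ]
15 -1 113 6 [-0.32  0.51 -0.52  2.38  1.35  0.43  1.  ]
15 -1 160 7 [-0.19  0.65 -0.87  2.38  1.45  0.69  0.79]
0 1 -20 8 [-0.7   0.52  0.12  2.02 -0.08  0.61 -0.64]
0 1 60 8 [-0.32  0.51 -0.33  2.13  0.33  0.56 -0.99]
0 1 113 8 [-0.1   0.6  -0.7   2.2   0.73  0.6  -1.45]
0 1 160 8 [-0.51  0.53 -0.21  2.22  0.28  0.43 -1.04]
0 -1 -20 5 [-0.02  0.68 -0.89  2.03  0.75  0.78  1.67]
0 -1 60 6 [ 0.02  0.62 -0.82  2.14  0.73  0.68  1.74]
0 -1 113 6 [ 0.    0.64 -0.84  2.21  0.83  0.63  1.59]
0 -1 160 4 [-0.14  0.62 -0.71  2.23  0.79  0.55  1.57]
[0.43415541266700247, 0.448051119486154, -1.2730791690488417, 1.7840986206218599, 0.4575943928092246, 1.2557521632788813, -1.0291384101313612]
real	1m21.258s
user	1m17.064s
sys	0m0.279s
```

```bash
cat > t2.py <<'E'
from ik import *
import sys
from scipy.spatial.transform import Slerp
def G(th,off,T): # TCP with grasp point at handle centre +9mm n, retreat off along tool
    return H(th)+.009*n+.019*T[:,0]-off*T[:,0]
def step(q,x,T,k):
    x0,r0=fk(p,q,sg);sl=Slerp([0,1],R.concatenate([r0,R.from_matrix(T)]));bad=0
    for i in range(1,k+1):
        f=i/k; q,e=solve(x0+f*(x-x0),sl(f).as_matrix(),q); bad=max(bad,e)
    return q,bad
if __name__=='__main__':
  qs=np.array([0.434,0.448,-1.273,1.784,0.4576,1.2557,-1.029])
  for a in(15,8):
    T=tilt(a,1);q=qs
    for x,k,l in [(G(113,.12,T),8,'hover'),(G(113,0,T),5,'113'),(G(140,0,T),3,'140'),(G(165,0,T),3,'165'),(G(165,.07,T),3,'up'),(G(-15,.07,T),4,'over'),(G(-15,0,T),3,'-15'),(G(45,0,T),4,'45'),(G(90,0,T),4,'90'),(G(165,0,T),6,'165')]:
      q,b=step(q,x,T,k);print(a,l,q.round(2),round(b,3))
E
time python3 t2.py
```

```text
15 hover [ 0.01  0.35 -1.03  2.3   0.87  0.71 -1.76] 0.0
15 113 [-0.18  0.58 -0.77  2.37  1.36  0.61 -2.2 ] 0.0
15 140 [-0.24  0.6  -0.77  2.38  1.39  0.62 -2.28] 0.0
15 165 [-0.28  0.61 -0.77  2.37  1.38  0.64 -2.31] 0.0
15 up [-0.19  0.48 -0.91  2.34  1.11  0.69 -2.08] 0.0
15 over [-0.07  0.5  -0.97  2.16  0.97  0.8  -1.81] 0.0
15 -15 [-0.15  0.61 -0.85  2.2   1.17  0.73 -1.97] 0.0
15 45 [-0.09  0.58 -0.84  2.28  1.22  0.67 -1.99] 0.0
15 90 [-0.13  0.58 -0.81  2.35  1.32  0.63 -2.12] 0.0
15 165 [-0.27  0.62 -0.79  2.37  1.39  0.66 -2.32] 0.0
8 hover [ 0.11  0.41 -1.08  2.21  0.71  0.78 -1.55] 0.0
8 113 [-0.1   0.59 -0.8   2.3   1.09  0.6  -1.88] 0.0
8 140 [-0.16  0.6  -0.78  2.31  1.12  0.59 -1.96] 0.0
8 165 [-0.21  0.62 -0.77  2.3   1.13  0.6  -2.  ] 0.0
8 up [-0.09  0.51 -0.94  2.26  0.9   0.7  -1.8 ] 0.0
8 over [-0.01  0.54 -1.    2.08  0.8   0.85 -1.6 ] 0.0
8 -15 [-0.09  0.63 -0.88  2.12  0.96  0.75 -1.73] 0.0
8 45 [-0.02  0.61 -0.87  2.2   0.99  0.69 -1.73] 0.0
8 90 [-0.05  0.6  -0.84  2.28  1.06  0.63 -1.82] 0.0
8 165 [-0.2   0.62 -0.79  2.3   1.14  0.6  -2.01] 0.0
real	0m9.759s
user	0m9.398s
sys	0m0.317s
```

Run:
```python
from t2 import *
T=tilt(15,1)
print(rel(G(113,.12,T),T),rel(G(113,.045,T),T))
```

```text
(array([ 158.8, -111.5,  -53.7]), array([ 2.3,  0.1, 14.9])) (array([231.3, -92.3, -53.5]), array([ 2.3,  0.1, 14.9]))
```

```bash
python3 -m pendant '[10,-35,-10,2.3,0,5,120,40,-70,-25,2.3,0,10,120,75,-100,-40,2.3,0,15,120,115,-111,-54,2.3,0,15,120,159,-111,-54,2.3,0,15,120,159,-111,-54,2.3,0,15,120,159,-111,-54,2.3,0,15,120]'
python3 - <<'E'
from t2 import *
s=sense();print(s['joint_pos'].round(2),s['force'].round(1));T=tilt(15,1)
snap('wrist','w20.png');Pw=P('wrist');w=mark_of('handle_a','wrist');h=mark_of('crank_hub','wrist');g=lambda w:[(x['pixel'],round(x['p'],2)) for x in w[:3]];print(g(w),g(h),[proj(Pw,H(a)).round(1) for a in(113,-67)],proj(Pw,C-.017*n).round(1),proj(Pw,H(113)+.02*u).round(1),proj(Pw,H(113)+.02*r).round(1))
for o in(.03,0): print(rel(G(113,o,T),T))
E
```

```text
time_s: 28.35
tool_pos: [0.3924, 0.2397, 0.2139]
ee_rot: [0.581, 0.398, -0.463, 0.539]
force: [0.5, 0.2, -0.4]
grip_width: 0.0491
[-0.02  0.39 -1.05  2.29  0.91  0.76 -1.83] [ 0.5  0.2 -0.4]
[([320.7, 194.8], 0.83), ([364.2, 98.5], 0.71)] [([344.3, 145.5], 0.85)] [array([316.3, 194.1]), array([357.2, 100.7])] [339.1 147.8] [337.4 195.6] [316.3 214.4]
(array([90.6, -2.3,  1.5]), array([-0.3,  0.3, -0.3]))
(array([120.6,  -2.4,   1.4]), array([-0.3,  0.3, -0.3]))
```

```bash
sed -i 's/^C=.*/&+.004*u-.001*r/' crank.py; python3 -m pendant '[35,1.5,1,0,0,0,120,70,1.5,1,0,0,0,120,90,1.5,1,0,0,0,120,90,1.5,1,0,0,0,120]'; python3 -m pendant '[10,0,0,0,0,0,120,20,0,0,0,0,0,120,29,0,0,0,0,0,120,29,0,0,0,0,0,120]'
python3 - <<'E'
from t2 import *
s=sense();T=tilt(15,1);print(s['joint_pos'].round(2),rel(G(113,0,T),T))
snap('wrist');Pw=P('wrist');w=mark_of('handle_a','wrist');print([(x['pixel'],round(x['p'],2)) for x in w[:3]],[proj(Pw,H(a)).round(1) for a in(113,-67)])
E
```

```text
time_s: 28.83
tool_pos: [0.4209, 0.235, 0.1305]
ee_rot: [0.585, 0.395, -0.462, 0.538]
force: [-0.2, -0.4, 0.6]
grip_width: 0.0491
time_s: 29.17
tool_pos: [0.4287, 0.2352, 0.1054]
ee_rot: [0.586, 0.394, -0.46, 0.538]
force: [-0.3, 0.5, 0.8]
grip_width: 0.0492
[-0.16  0.6  -0.86  2.36  1.34  0.69 -2.21] (array([ 1.2, -1.7, -1.3]), array([-0.4,  0.3, -0.5]))
[([316.7, 249.3], 0.92), ([386.6, 89.6], 0.87)] [array([314.3, 246.7]), array([387. ,  88.9])]
```

```bash
python3 -m pendant '[0,0,0,0,0,0,200,0,0,0,0,0,0,255,0,0,0,0,0,0,255,0,0,0,0,0,0,255,0,0,0,0,0,0,255]' 30
python3 - <<'E'
from t2 import *
T=tilt(15,1)
def arc(a,L): return [(th,(T.T@(H(th)-H(a))*1000).round().astype(int).tolist()) for th in L]
print(arc(113,[123,133,143,153,163,166]))
print(arc(-14,[-8,0,10,20,30,40,50,60,70,80,90,100]));print(arc(100,[110,120,130,140,150,160,166]))
print('exchange 166->-14',(T.T@(H(-14)-H(166))*1000).round(1))
E
```

```text
time_s: 29.68
tool_pos: [0.4278, 0.2354, 0.105]
ee_rot: [0.585, 0.395, -0.46, 0.539]
force: [-1.1, -0.6, 3.5]
grip_width: 0.0226
[(123, [2, -7, -4]), (133, [3, -13, -9]), (143, [5, -18, -14]), (153, [6, -22, -21]), (163, [7, -25, -28]), (166, [7, -25, -31])]
[(-8, [0, 1, 5]), (0, [0, 1, 11]), (10, [0, 1, 19]), (20, [0, -1, 26]), (30, [1, -5, 33]), (40, [2, -9, 40]), (50, [4, -14, 45]), (60, [5, -20, 50]), (70, [7, -27, 53]), (80, [9, -35, 55]), (90, [11, -42, 56]), (100, [13, -50, 55])]
[(110, [2, -7, -2]), (120, [4, -14, -5]), (130, [5, -20, -10]), (140, [7, -26, -15]), (150, [8, -30, -22]), (160, [9, -33, -29]), (166, [9, -35, -33])]
exchange 166->-14 [-22.6  84.3 -21.8]
```

```bash
python3 -m pendant '[1,-3,-2,0,0,0,255,2,-7,-4,0,0,0,255,2,-10,-6,0,0,0,255,3,-13,-9,0,0,0,255,4,-15,-11,0,0,0,255,5,-18,-14,0,0,0,255,6,-22,-21,0,0,0,255,7,-24,-25,0,0,0,255,7,-25,-28,0,0,0,255,7,-25,-31,0,0,0,255,7,-25,-31,0,0,0,255]'
python3 - <<'E'
from tip import *
s=sense();print(s['force'],s['grip_width'],s['joint_pos'].round(2))
snap('wrist');snap('scene')
for c in('wrist','scene'):
  Pw=P(c);w=mark_of('handle_a',c);print(c,[(x['pixel'],round(x['p'],2)) for x in w[:3]],[proj(Pw,H(a)).round(1) for a in(166,-14)])
f=mark_of('fork','side') if snap('side') is not None else 0;print([(x['pixel'],x['p']) for x in f[:2]],tip(1))
E
```

```text
time_s: 30.6
tool_pos: [0.4085, 0.2705, 0.0918]
ee_rot: [0.585, 0.396, -0.459, 0.539]
force: [-3.2, 1.8, 11.7]
grip_width: 0.0231
[-3.19777208  1.80708759 11.74239105] 0.023135613145442113 [-0.26  0.64 -0.86  2.36  1.36  0.73 -2.33]
wrist [([496.6, 234.7], 0.83), ([317.2, 248.5], 0.57)] [array([316.4, 250.9]), array([496. , 228.7])]
scene [([295.4, 225.0], 0.89), ([323.7, 257.3], 0.82), ([270.4, 200.7], 0.34)] [array([322.1, 255. ]), array([292.1, 220.5])]
[] (array([0.6039, 0.2522, 0.0882]), array([0.6039]), 31.1)
```

```bash
python3 -m pendant '[0,0,0,0,0,0,140,0,0,0,0,0,0,130,-30,0,0,0,0,0,130,-65,0,0,0,0,0,130,-85,40,-10,0,0,0,130,-85,84,-22,0,0,0,130,-85,84,-22,0,0,0,130,-50,84,-22,0,0,0,130,-36,84,-22,0,0,0,130,-36,84,-22,0,0,0,130]'
python3 - <<'E'
from t2 import *
s=sense();T=tilt(15,1);print(s['force'],s['joint_pos'].round(2),rel(G(-14,0,T),T))
snap('wrist');snap('scene');
for c in('wrist',):
  Pw=P(c);w=mark_of('handle_a',c);print([(x['pixel'],round(x['p'],2)) for x in w[:3]],[proj(Pw,H(a)).round(1) for a in(166,-14)],proj(Pw,H(-14)+.01*r).round(1))
print(mark_of('fork','scene')[:2],proj(P('scene'),O if 0 else [.5929,.267,.19]))
E
```

```text
time_s: 31.93
tool_pos: [0.4821, 0.2808, 0.145]
ee_rot: [0.584, 0.395, -0.462, 0.538]
force: [-1.2, -0.2, 0.2]
grip_width: 0.0458
[-1.20084472 -0.18284539  0.19805799] [-0.14  0.59 -0.88  2.17  1.11  0.77 -1.93] (array([11.1,  0.6, -2.7]), array([-0.4,  0.5, -0.3]))
[([192.1, 253.3], 0.74), ([317.8, 241.7], 0.74)] [array([194.6, 255. ]), array([317.7, 238.3])] [317.7 253.6]
[{'pixel': [264.0, 169.3], 'p': 0.96}] [265.2923749 170.2840377]
```

```bash
python3 -m pendant '[6,0,-1,0,0,0,130,12,0,-1,0,0,0,130,12,0,-1,0,0,0,200,12,0,-1,0,0,0,255,12,0,-1,0,0,0,255,12,0,-1,0,0,0,255,12,0,-1,0,0,0,255]' 30; python3 -m pendant '[0,1,5,0,0,0,255,0,1,11,0,0,0,255,0,1,19,0,0,0,255,0,-1,26,0,0,0,255,1,-5,33,0,0,0,255,2,-9,40,0,0,0,255,4,-14,45,0,0,0,255,5,-20,50,0,0,0,255,7,-27,53,0,0,0,255,9,-35,55,0,0,0,255,11,-42,56,0,0,0,255,13,-50,55,0,0,0,255]'
```

```text
time_s: 32.72
tool_pos: [0.4864, 0.2832, 0.137]
ee_rot: [0.585, 0.395, -0.46, 0.539]
force: [3.8, 0.5, -0.7]
grip_width: 0.023
time_s: 33.72
tool_pos: [0.4362, 0.2347, 0.1112]
ee_rot: [0.586, 0.395, -0.459, 0.538]
force: [10.3, 7.8, -9.5]
grip_width: 0.023
```

```bash
python3 -m pendant '[2,-7,-2,0,0,0,255,4,-14,-5,0,0,0,255,5,-20,-10,0,0,0,255,7,-26,-15,0,0,0,255,8,-30,-22,0,0,0,255,9,-33,-29,0,0,0,255,9,-35,-33,0,0,0,255,9,-35,-33,0,0,0,255]'
python3 - <<'E'
from t2 import *
s=sense();print(s['force'],s['grip_width'])
snap('wrist');snap('scene');
Pw=P('wrist');w=mark_of('handle_a','wrist');print([(x['pixel'],round(x['p'],2)) for x in w[:3]],[proj(Pw,H(a)).round(1) for a in(166,-14)])
print([(x['pixel'],x['p']) for x in mark_of('fork','scene')[:2]],proj(P('scene'),[.5929+.0043,.267+.0398,.19]),[(x['pixel'],x['p']) for x in mark_of('hanger','scene')[:2]])
E
```

```text
time_s: 34.38
tool_pos: [0.4088, 0.27, 0.0934]
ee_rot: [0.586, 0.394, -0.459, 0.539]
force: [6.4, 2.5, 1.4]
grip_width: 0.0229
[6.36057557 2.478041   1.41906628] 0.022900165664723065
[([493.6, 227.9], 0.96), ([313.9, 252.0], 0.58)] [array([314.9, 248.6]), array([492.6, 225.8])]
[([246.7, 178.4], 0.64)] [247.75157734 177.9906565 ] [([252.9, 176.6], 0.89)]
```

Works well. Second exchange and full stroke, same numbers.

```bash
python3 -m pendant '[0,0,0,0,0,0,140,0,0,0,0,0,0,130,-30,0,0,0,0,0,130,-65,0,0,0,0,0,130,-85,40,-10,0,0,0,130,-85,84,-22,0,0,0,130,-85,84,-22,0,0,0,130,-50,84,-22,0,0,0,130,-36,84,-22,0,0,0,130,-36,84,-22,0,0,0,130]'
python3 - <<'E'
from t2 import *
T=tilt(15,1);print(rel(G(-14,0,T),T),sense()['joint_pos'].round(2))
snap('wrist');Pw=P('wrist');w=mark_of('handle_a','wrist');print([(x['pixel'],round(x['p'],2)) for x in w[:3]],[proj(Pw,H(a)).round(1) for a in(166,-14)])
E
```

```text
time_s: 35.47
tool_pos: [0.4801, 0.2814, 0.1466]
ee_rot: [0.583, 0.395, -0.462, 0.538]
force: [-0.2, 0.0, 0.4]
grip_width: 0.0456
(array([13.3,  2.2, -2.4]), array([-0.3,  0.5, -0.2])) [-0.15  0.58 -0.87  2.17  1.1   0.76 -1.92]
[([321.1, 236.1], 0.96), ([197.9, 259.2], 0.85), ([377.7, 186.4], 0.29)] [array([197.6, 253.8]), array([320.3, 237.1])]
```

```bash
python3 -m pendant '[6,0,-1,0,0,0,130,12,0,-1,0,0,0,130,12,0,-1,0,0,0,200,12,0,-1,0,0,0,255,12,0,-1,0,0,0,255,12,0,-1,0,0,0,255,12,0,-1,0,0,0,255]' 30; python3 -m pendant '[0,1,5,0,0,0,255,0,1,11,0,0,0,255,0,1,19,0,0,0,255,0,-1,26,0,0,0,255,1,-5,33,0,0,0,255,2,-9,40,0,0,0,255,4,-14,45,0,0,0,255,5,-20,50,0,0,0,255,7,-27,53,0,0,0,255,9,-35,55,0,0,0,255,11,-42,56,0,0,0,255,13,-50,55,0,0,0,255]'; python3 -m pendant '[2,-7,-2,0,0,0,255,4,-14,-5,0,0,0,255,5,-20,-10,0,0,0,255,7,-26,-15,0,0,0,255,8,-30,-22,0,0,0,255,9,-33,-29,0,0,0,255,9,-35,-33,0,0,0,255,9,-35,-33,0,0,0,255]'
python3 - <<'E'
from t2 import *
s=sense();print(s['force'],s['grip_width'])
snap('wrist');Pw=P('wrist');w=mark_of('handle_a','wrist');print([(x['pixel'],round(x['p'],2)) for x in w[:3]],[proj(Pw,H(a)).round(1) for a in(166,-14)])
f=lambda m:[(np.round(x['pixel'],1).tolist(),round(x['p'],2)) for x in m[:2]]
snap('scene','s30.png');snap('side','d30.png')
for l in('pointer_tip','hanger_tip','hanger','fork'): print(l,f(mark_of(l,'scene')),f(mark_of(l,'side')))
E
```

```text
time_s: 36.15
tool_pos: [0.4848, 0.2845, 0.1387]
ee_rot: [0.585, 0.395, -0.459, 0.539]
force: [2.4, 0.1, 0.5]
grip_width: 0.0227
time_s: 37.15
tool_pos: [0.4335, 0.2327, 0.1122]
ee_rot: [0.585, 0.394, -0.461, 0.539]
force: [5.4, 0.4, -4.7]
grip_width: 0.023
time_s: 37.82
tool_pos: [0.4072, 0.2721, 0.0948]
ee_rot: [0.586, 0.395, -0.459, 0.539]
force: [7.2, 2.0, 3.1]
grip_width: 0.0226
[7.17371135 1.99101454 3.09847647] 0.022574337221422026
[([494.4, 237.1], 0.83), ([319.4, 246.2], 0.76)] [array([317.4, 250.4]), array([492.7, 228.3])]
pointer_tip [([276.0, 215.3], 0.5), ([226.7, 244.4], 0.4)] [([236.6, 253.1], 0.79)]
hanger_tip [([237.0, 213.3], 0.68), ([254.2, 312.1], 0.5)] [([242.0, 238.8], 0.73)]
hanger [([231.9, 182.6], 0.59)] [([242.0, 190.7], 0.84)]
fork [([229.1, 186.0], 0.51)] [([240.7, 194.2], 0.69)]
```

```bash
cat > meas.py <<'E'
from crank import *
L=lambda X:(np.array([[c,s],[-s,c]])@(X[:2]-q[:2])*1000)
def go(k=2):
    Ps,Pd=P('scene'),P('side')
    for _ in range(k):
        snap('scene');snap('side')
        for l in('hanger_tip','pointer_tip','hanger','fork'):
            a,b=mark_of(l,'scene'),mark_of(l,'side');best=[]
            for x in a[:2]:
                for y in b[:2]:
                    X=tri([(Ps,x['pixel']),(Pd,y['pixel'])]);e=np.abs(proj(Ps,X)-x['pixel']).max()+np.abs(proj(Pd,X)-y['pixel']).max()
                    if e<5 and .4<X[0]<.8 and X[2]>.03: best.append((round(x['p']*y['p'],2),X.round(4).tolist(),L(X).round(1).tolist(),round(e,1)))
            print(l,best)
if __name__=='__main__': go()
E
python3 - <<'E'
from meas import *
Ps,Pd=P('scene'),P('side')
for l,a,b in(('htip',(237,213.3),(242,238.8)),('ptip',(226.7,244.4),(236.6,253.1)),('ptip0',(221.5,227.8),(237.4,255.1)),('hang',(231.9,182.6),(242,190.7)),('fork',(229.1,186),(240.7,194.2))):
  X=tri([(Ps,a),(Pd,b)]);print(l,X.round(4),L(X).round(1),(proj(Ps,X)-a).round(1))
E
```

```text
htip [0.6121 0.3343 0.0823] [12.7 76. ] [0.5 1.1]
ptip [0.5865 0.3893 0.0714] [-18.6 127.9] [-3.8 -6.6]
ptip0 [0.606  0.3786 0.0728] [  2.  119.4] [0.6 1.2]
hang [0.6038 0.3386 0.1893] [ 4.  79.4] [0.6 1.1]
fork [0.6036 0.3461 0.1851] [ 3.  86.8] [0.5 0.9]
```

```bash
python3 -m pendant '[0,0,0,0,0,0,140,0,0,0,0,0,0,130,-30,0,0,0,0,0,130,-65,0,0,0,0,0,130,-85,40,-10,0,0,0,130,-85,84,-22,0,0,0,130,-85,84,-22,0,0,0,130,-50,84,-22,0,0,0,130,-36,84,-22,0,0,0,130,-36,84,-22,0,0,0,130]'
python3 - <<'E'
from t2 import *
T=tilt(15,1);print(rel(G(-14,0,T),T),sense()['joint_pos'].round(2))
snap('wrist');Pw=P('wrist');w=mark_of('handle_a','wrist');print([(x['pixel'],round(x['p'],2)) for x in w[:3]],[proj(Pw,H(a)).round(1) for a in(166,-14)])
E
python3 meas.py
```

```text
time_s: 39.25
tool_pos: [0.4787, 0.2831, 0.1482]
ee_rot: [0.583, 0.395, -0.462, 0.538]
force: [-0.5, -0.1, -0.9]
grip_width: 0.0457
(array([15.3,  3.3, -0.8]), array([-0.3,  0.5, -0.2])) [-0.16  0.58 -0.86  2.17  1.09  0.76 -1.92]
[([320.7, 242.5], 0.81), ([198.6, 249.3], 0.57), ([440.4, 116.6], 0.45)] [array([200.5, 254.4]), array([322.2, 238.1])]
hanger_tip [(0.88, [0.6091, 0.343, 0.0878], [8.8, 84.3], np.float64(0.5))]
pointer_tip [(0.52, [0.6046, 0.3807, 0.0772], [0.3, 121.4], np.float64(1.4))]
hanger [(0.58, [0.6, 0.3354, 0.1891], [0.6, 75.8], np.float64(3.5))]
fork []
hanger_tip [(0.77, [0.6086, 0.34, 0.0862], [8.6, 81.3], np.float64(0.2))]
pointer_tip [(0.31, [0.608, 0.3784, 0.0734], [4.0, 119.4], np.float64(2.7))]
hanger [(0.66, [0.6066, 0.3353, 0.1825], [7.1, 76.4], np.float64(1.2))]
fork [(0.4, [0.6062, 0.3417, 0.1819], [6.0, 82.7], np.float64(4.6))]
```

```bash
python3 -m pendant '[7,1,0,0,0,0,130,14,2,0,0,0,0,130,14,2,0,0,0,0,200,14,2,0,0,0,0,255,14,2,0,0,0,0,255,14,2,0,0,0,0,255,14,2,0,0,0,0,255]' 30; python3 -m pendant '[0,1,5,0,0,0,255,0,1,11,0,0,0,255,0,1,19,0,0,0,255,0,-1,26,0,0,0,255,1,-5,33,0,0,0,255,2,-9,40,0,0,0,255,4,-14,45,0,0,0,255,5,-20,50,0,0,0,255,7,-27,53,0,0,0,255,9,-35,55,0,0,0,255,11,-42,56,0,0,0,255,13,-50,55,0,0,0,255]'; python3 -m pendant '[2,-7,-2,0,0,0,255,4,-14,-5,0,0,0,255,5,-20,-10,0,0,0,255,6,-23,-12,0,0,0,255,6,-23,-12,0,0,0,255]'; python3 meas.py
```

```text
time_s: 40.93
tool_pos: [0.486, 0.2843, 0.1387]
ee_rot: [0.585, 0.395, -0.46, 0.539]
force: [4.3, 0.8, -3.1]
grip_width: 0.0227
time_s: 41.93
tool_pos: [0.4361, 0.2362, 0.1134]
ee_rot: [0.586, 0.395, -0.458, 0.538]
force: [12.1, 8.1, -11.3]
grip_width: 0.0227
time_s: 42.35
tool_pos: [0.417, 0.2499, 0.1016]
ee_rot: [0.586, 0.395, -0.458, 0.539]
force: [8.0, 5.2, -5.7]
grip_width: 0.0224
hanger_tip [(0.33, [0.6181, 0.3639, 0.0746], [15.5, 106.0], np.float64(0.0))]
pointer_tip [(0.32, [0.6068, 0.3749, 0.0767], [3.1, 115.8], np.float64(4.1))]
hanger [(0.57, [0.6057, 0.3657, 0.1848], [3.1, 106.5], np.float64(0.4))]
fork [(0.38, [0.6008, 0.3844, 0.1953], [-3.8, 124.6], np.float64(3.1))]
hanger_tip [(0.48, [0.6131, 0.3754, 0.0906], [9.3, 117.0], np.float64(1.9))]
pointer_tip [(0.25, [0.6048, 0.3784, 0.0764], [0.8, 119.0], np.float64(1.7))]
hanger [(0.41, [0.6033, 0.3681, 0.189], [0.4, 108.6], np.float64(0.1))]
fork [(0.26, [0.5997, 0.3821, 0.1956], [-4.7, 122.2], np.float64(4.0))]
```

Run:
```python
from t2 import *
t,T=tool(); g=t-.019*T[:,0]-.009*n-C
print('theta',np.degrees(np.arctan2(g@r,g@u)),np.hypot(g@r,g@u),g@n)
T=tilt(15,1)
for d in(130,140,150,160,166,172,178): print(d,(T.T@(H(d)-H(135))*1000).round(1))
```

```text
theta 134.07068052660495 0.0413340497164143 0.004141224563694312
130 [-0.7  2.8  2.7]
140 [ 0.7 -2.6 -2.9]
150 [ 1.9 -6.9 -9.3]
160 [  2.7 -10.1 -16.4]
166 [  3.1 -11.4 -20.9]
172 [  3.3 -12.3 -25.6]
178 [  3.4 -12.7 -30.2]
```

```bash
python3 -m pendant '[1,-3,-3,0,0,0,255,1.5,-5,-6,0,0,0,255,2,-7,-9.5,0,0,0,255,2.5,-9,-13,0,0,0,255,3,-10.5,-17,0,0,0,255,3,-11.5,-21,0,0,0,255,3,-11.5,-21,0,0,0,255,3,-11.5,-21,0,0,0,255,3,-11.5,-21,0,0,0,255]'
python3 - <<'E'
from t2 import *
import meas
t,T=tool(); g=t-.019*T[:,0]-.009*n-C
print('theta',np.degrees(np.arctan2(g@r,g@u)),sense()['force'])
snap('wrist');Pw=P('wrist');w=mark_of('handle_a','wrist');print([(x['pixel'],round(x['p'],2)) for x in w[:3]],[proj(Pw,H(a)).round(1) for a in(166,-14,-9)])
meas.go(4)
E
```

```text
time_s: 44.1
tool_pos: [0.4085, 0.2708, 0.0954]
ee_rot: [0.586, 0.395, -0.459, 0.539]
force: [6.8, 1.1, 0.3]
grip_width: 0.0225
theta 167.28963907361137 [6.83033249 1.08943385 0.33285225]
[([312.6, 254.9], 0.69), ([488.8, 225.6], 0.56)] [array([314.8, 248.8]), array([489.8, 226.4]), array([490.4, 234. ])]
hanger_tip []
pointer_tip [(0.37, [0.6101, 0.376, 0.0718], [6.3, 117.2], np.float64(2.0))]
hanger [(0.53, [0.6042, 0.3818, 0.1927], [-0.2, 122.4], np.float64(4.0)), (0.41, [0.6016, 0.3865, 0.1945], [-3.3, 126.8], np.float64(3.4))]
fork [(0.6, [0.5999, 0.3921, 0.1932], [-5.6, 132.2], np.float64(1.8))]
hanger_tip [(0.56, [0.6131, 0.3746, 0.0851], [9.4, 116.1], np.float64(0.5))]
pointer_tip [(0.23, [0.6056, 0.3786, 0.0736], [1.6, 119.3], np.float64(0.1))]
hanger []
fork [(0.29, [0.6, 0.3893, 0.1912], [-5.1, 129.4], np.float64(3.6))]
hanger_tip [(0.54, [0.6133, 0.3751, 0.0886], [9.6, 116.7], np.float64(0.8))]
pointer_tip [(0.44, [0.6004, 0.3803, 0.0757], [-3.8, 120.5], np.float64(2.1))]
hanger []
fork [(0.59, [0.6005, 0.3913, 0.1891], [-4.9, 131.4], np.float64(3.4)), (0.59, [0.6037, 0.3851, 0.1865], [-1.0, 125.6], np.float64(4.1))]
hanger_tip [(0.43, [0.6082, 0.3793, 0.0873], [4.0, 120.3], np.float64(2.7))]
pointer_tip [(0.31, [0.6016, 0.3782, 0.068], [-2.4, 118.5], np.float64(0.9))]
hanger [(0.47, [0.6068, 0.3796, 0.1867], [2.7, 120.4], np.float64(1.3))]
fork [(0.42, [0.6018, 0.3894, 0.1942], [-3.4, 129.7], np.float64(1.4))]
```

```bash
python3 -m pendant '[0,0,0,0,0,0,140,0,0,0,0,0,0,130,-35,0,0,0,0,0,130,-75,0,0,0,0,0,130,-115,0,0,0,0,0,130,-150,0,-30,0,0,0,130,-150,0,-70,0,0,0,130,-150,0,-70,0,0,0,130,-150,0,-70,0,0,0,130]'
python3 - <<'E'
from meas import *
print(sense()['joint_pos'].round(2))
Pw=P('wrist');Ps,Pd=P('scene'),P('side')
f=lambda m:[(np.round(x['pixel'],1).tolist(),round(x['p'],2)) for x in m[:3]]
for k in range(2):
  snap('wrist',f'w40_{k}.png')
  for l in('hanger_tip','pointer_tip','hanger','fork','pointer'):
    m=mark_of(l,'wrist');print(l,f(m),[L(onplane(Pw,x['pixel'],{'hanger_tip':.083,'pointer_tip':.077,'pointer':.01}.get(l,.19))).round(1).tolist() for x in m[:2]])
print(proj(Pw,q[0]*np.array([1,0,0])+q[1]*np.array([0,1,0])+.12*Ly+.08*Lz))
E
```

```text
time_s: 46.95
tool_pos: [0.3749, 0.3471, 0.2393]
ee_rot: [0.585, 0.396, -0.459, 0.539]
force: [-1.2, -0.9, -0.3]
grip_width: 0.0456
[-0.27  0.42 -1.    2.14  0.83  0.89 -1.91]
hanger_tip [([469.3, 128.2], 0.57)] [[15.6, 116.1]]
pointer_tip [([456.5, 127.0], 0.84), ([401.0, 236.5], 0.23)] [[1.9, 117.4], [-63.4, -19.7]]
hanger [([547.4, 126.1], 0.89)] [[1.8, 123.9]]
fork [([546.1, 121.1], 0.62)] [[-0.8, 128.2]]
pointer [([425.3, 123.2], 0.95)] [[4.1, 119.3]]
hanger_tip [([470.2, 123.9], 0.63)] [[16.1, 121.2]]
pointer_tip [([455.1, 124.2], 0.69)] [[-0.6, 120.8]]
hanger [([546.7, 125.3], 0.96)] [[0.8, 124.6]]
fork [([547.4, 115.7], 0.69)] [[-0.5, 132.7]]
pointer [([427.9, 118.3], 0.81)] [[7.7, 126.1]]
[457.16630864 124.99721482]
```

Run:
```python
from meas import *
Pw=P('wrist');a=[]
for k in range(6):
  snap('wrist')
  h=mark_of('hanger_tip','wrist');p_=mark_of('pointer_tip','wrist')
  if h and p_: a.append(np.r_[h[0]['pixel'],p_[0]['pixel'],L(onplane(Pw,h[0]['pixel'],.083)),L(onplane(Pw,p_[0]['pixel'],.077))])
a=np.array(a);print(a.round(1));print(np.median(a,0).round(1),sense()['time_s'])
```

```text
[[ 4.661e+02  1.244e+02  4.550e+02  1.232e+02  1.150e+01  1.179e+02
   4.000e-01  1.193e+02]
 [ 4.700e+02  1.256e+02  4.550e+02  1.238e+02  1.740e+01  1.164e+02
   5.000e-01  1.186e+02]
 [ 4.667e+02  1.249e+02  4.538e+02  1.248e+02  1.250e+01  1.173e+02
  -1.100e+00  1.174e+02]
 [ 4.688e+02  1.263e+02  4.526e+02  1.244e+02  1.580e+01  1.156e+02
  -2.900e+00  1.179e+02]
 [ 4.683e+02  1.259e+02  4.549e+02  1.240e+02  1.500e+01  1.161e+02
   4.000e-01  1.184e+02]
 [ 4.675e+02  1.262e+02  4.517e+02  1.227e+02  1.390e+01  1.158e+02
  -4.500e+00  1.200e+02]]
[ 4.679e+02  1.258e+02  4.544e+02  1.239e+02  1.450e+01  1.163e+02
 -4.000e-01  1.185e+02] 48.45
```

```bash
python3 -m pendant '[0,0,35,0,0,0,130,0,0,70,0,0,0,130,35,0,70,0,0,0,130,75,0,70,0,0,0,130,115,0,70,0,0,0,130,115,0,70,0,0,0,130]'
python3 - <<'E'
from t2 import *
T=tilt(15,1);print(rel(G(167,0,T),T),sense()['joint_pos'].round(2))
snap('wrist');Pw=P('wrist');w=mark_of('handle_a','wrist');print([(x['pixel'],round(x['p'],2)) for x in w[:3]],[proj(Pw,H(a)).round(1) for a in(167,-13)])
E
```

```text
time_s: 48.95
tool_pos: [0.3983, 0.2694, 0.1229]
ee_rot: [0.583, 0.395, -0.463, 0.538]
force: [-0.1, 0.0, 0.3]
grip_width: 0.0456
(array([33.7,  1.1, -2.2]), array([-0.3,  0.6, -0.1])) [-0.28  0.55 -0.83  2.34  1.21  0.69 -2.2 ]
[([319.2, 231.5], 0.73), ([466.8, 203.3], 0.64)] [array([318.5, 224.5]), array([464.6, 205.6])]
```

```bash
python3 -m pendant '[17,1,1,0,0,0,130,33,1,1,0,0,0,130,33,1,1,0,0,0,200,33,1,1,0,0,0,255,33,1,1,0,0,0,255,33,1,1,0,0,0,255,33,1,1,0,0,0,255,33,1,0,0,0,0,255,33.1,0.6,-2,0,0,0,255,33.2,0.3,-4,0,0,0,255,33.3,0,-6,0,0,0,255,33.3,0,-6,0,0,0,255]' 30
python3 - <<'E'
from t2 import *
t,T=tool(); g=t-.019*T[:,0]-.009*n-C
print('theta',np.degrees(np.arctan2(g@r,g@u)),sense()['force'],sense()['grip_width'])
E
python3 -m pendant '[0,0,0,0,0,0,140,0,0,0,0,0,0,130,-35,0,0,0,0,0,130,-75,0,0,0,0,0,130,-115,0,0,0,0,0,130,-150,0,-30,0,0,0,130,-150,0,-64,0,0,0,130,-150,0,-64,0,0,0,130,-150,0,-64,0,0,0,130]'
python3 - <<'E'
from meas import *
Pw=P('wrist');a=[]
for k in range(6):
  snap('wrist')
  h=mark_of('hanger_tip','wrist');p_=mark_of('pointer_tip','wrist')
  if h and p_: a.append(np.r_[h[0]['pixel'],p_[0]['pixel'],L(onplane(Pw,h[0]['pixel'],.083)),L(onplane(Pw,p_[0]['pixel'],.077))])
a=np.array(a);np.set_printoptions(suppress=True);print(a.round(1));print(a.mean(0).round(1),sense()['time_s'])
E
```

```text
time_s: 50.05
tool_pos: [0.4069, 0.2777, 0.0978]
ee_rot: [0.585, 0.396, -0.459, 0.539]
force: [-7.6, 0.7, 9.1]
grip_width: 0.0218
theta 176.32687384065147 [-7.57600994  0.73133703  9.11026539] 0.021805785932988434
time_s: 50.8
tool_pos: [0.3753, 0.347, 0.2417]
ee_rot: [0.585, 0.396, -0.459, 0.539]
force: [-0.1, -0.5, -0.0]
grip_width: 0.0453
[[467.6 124.9 454.  127.2  15.7 119.7   1.3 116.9]
 [467.6 121.2 453.1 122.6  15.  124.1  -0.8 122.4]
 [467.4 123.  456.  121.9  15.  121.9   3.3 123.2]
 [468.9 124.1 454.  123.2  17.4 120.6   0.6 121.7]
 [469.4 121.9 452.3 125.7  17.8 123.2  -1.4 118.7]
 [468.2 124.8 454.4 124.3  16.5 119.8   1.4 120.4]]
[468.2 123.3 454.  124.2  16.2 121.5   0.7 120.6] 51.7
```

Run:
```python
from h import *
snap('scene');P_=P('scene')
for l in('small_jar','drink_bottle','solvent_can'): print(l,[(x['pixel'],round(x['p'],2)) for x in mark_of(l,'scene')[:2]])
print(sense()['time_s'],sense()['force'],close_job())
```

```text
small_jar [([374.5, 265.7], 0.95), ([346.9, 190.6], 0.62)]
drink_bottle [([346.1, 190.1], 0.5), ([377.9, 268.7], 0.17)]
solvent_can [([257.3, 313.7], 0.67)]
the job is handed in; nothing more can be done
51.9 [0.60372172 0.3115582  0.63633911] None
```

I hung the hanger on the rail between the fork plates outside the hood, let go, and wound the crank clockwise by its handles about 1.67 turns. I handed the job in at 51.9 s, but one wrist-force reading was over the limit, so it may be judged a failure.

**Last checks**
- **Along the rail:** six wrist-camera samples put the hanger tip at 121.5 mm and the pointer tip at 120.6 mm on average. That is about 1 mm apart, with a scatter of a few millimetres per sample.
- **Robot:** it was clear of everything, and the wrist force was near zero.
- **Can, bottle and jar:** all were within about 4 pixels of where they stood at the start.

**What failed or disagreed**
- **Over-force:** my first approach to the crank, with the tool tilted 30 degrees, ran joints 3 and 7 to their range limits (joint 3 at -1.294 against a limit of -1.29). The wrist force read about 165 N there, over the 120 N limit. I don't know what it pressed on. I backed off and did the rest at a 15 degree tilt, with readings of no more than about 20 N.
- **Tilted hanger:** it hangs still but leans about 8 degrees about the rail. Its tip is about 15 mm behind the pointer tip, measured across the rail. I straightened it twice before winding, but it settled back each time. I did not try to reach it under the hood.

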